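# Fetch the blue pail from behind the white one on a crowded hook

### The arm

A 6-joint arm with a two-finger parallel gripper is mounted at the origin on a cart in front of the work surface, level with it; the furniture and walls round the work are solid. World frame = base frame: x ahead of the robot, y to its left, z up, the work surface at z = 0. Lengths are in m, angles in rad, forces in N, time in s.
With the tool pointing down it reaches from about 0.3 to 0.85 m from the base axis. Payload 4.2 kg.
Tool frame: the origin (TCP) lies on the centre line of the jaws, within the pads' length; the fingertips stand 11 mm ahead of it and the grasp point (between the pads) lies 8 mm behind it; z points along the fingers, y is the direction in which the jaws open and shut (so a half turn about z gives the same grasp; the last joint's range is limited). The gripper opens to 91 mm and grips with 3 to 60 N. Pads are 32 mm wide; open, the fingers measure 118 mm over their backs; the gripper's body (76 mm by 178 mm) begins 60 mm behind the grasp point.
Start: joints at [1.325, 0.32, 1.565, -0, 1.257, -0.02], TCP at [0.129, 0.56, 0.225] pointing down, gripper open.
Joint ranges: [-3.11, 3.11], [-0.84, 2.01], [0.21, 2.61], [-1.34, 4.49], [0.05, 2.63], [-2.56, 2.56]. Speed limits (rad/s): [2.57, 2.57, 3.14, 3.14, 3.14, 3.14].

### API

Orientations are given as a unit quaternion [x, y, z, w].
In Python, from bench import * gives the robot as it stands.
- The arm moves only by the shell command python3 -m pendant 'ROWS'. ROWS is JSON, a list of rows, each an object with "delta_pos": the shift along the tool's x, y, z in cm, a list of three; "dr": the turn, a rotation vector about the tool's x, y, z in rad, a list of three; "hand": the finger opening in cm, from 0 to 9.12. A call has 1 to 12 rows; each row shifts and turns the commanded pose from where the row before left it, along the tool's axes as they then stand; what a row does not reach is not made up. A row lasts 1/12 s, in which the tool goes at most 41.7 mm and 7.16 degrees, less where a joint would pass 70% of its speed; a pose out of reach is approached as far as the arm can. A call with a gripper value outside its range is refused whole. The fingers move at their own pace and stop on an object; the grip force is fixed at half the most. Time passes only in rows, so rows that do not move let the fingers close. It gives the time, the measured TCP pose, the force and the opening at its end, in the units of the state.
- state(): the state, without advancing time (a new reading comes with each control period).
- get_image(name): name is "side" or "top" or "wrist"; returns a dict with "color" (480x640x3 uint8, red, green, blue), "camera_matrix" (3x3 intrinsics, pixels), "view" (4x4, takes a point from world to camera coordinates). Camera axes: x right, y down, z forward; pixel columns grow to the right and rows downward; lengths in m; the calibration is good to about 2 mm. A picture is of the moment at which its call begins. There is no depth.
- finish_job(): hands the job in, once; it reports no verdict.
Trained networks look in a picture, given as the dict that the camera call returned (one of the last four; its "shot" number tells which), for a name from the list of things; names that differ only in an ending like _2 or _b are one class to them, and where a whole thing is asked for, a point or a joint stands for the part that bears it (a point fixed in the world has none). Each returns a list of dicts, best first, with "p" (0 to 1); they miss things now and then, are a little off and sometimes report something else, mostly with a low value. They report only what shows in the picture. A call takes as long as a camera call. They do not tell look-alikes from the thing itself.
- look_for(query, picture): "position" ([x, y, z] in m, in world coordinates, good to about 4 mm: the middle of the surface that is visible of it).
- regions_of(query, picture): "pixels" (480x640 bool, what is visible of it).
The state is a dict: "t": time; "joint_pos": joint angles; "qvel": joint speeds; "effort": joint torques, N m; "eef_pos": TCP position; "tcp_rot": TCP orientation; "force": force on the tool from outside, world axes, zero at the start; "moment": the same for the moment, N m; "width": finger opening in m.
Only numpy, scipy, OpenCV 4.12 (cv2) and the standard library are available. Lean on these libraries where they do the work, as an engineer would, in place of code of your own. Each camera call takes 0.05 s, during which the arm holds its last target.

### The job

The blue serving pail hangs behind the white one on the crowded hook. Move the white pail over to the spare hook, sliding it back along the prong until its eye bears firmly against the rubber stop ring without shoving the ring along, and leave it hanging there against the ring; then fetch the blue pail and set it down gently, upright, in the middle of the cork coaster. Do not force the pails against the hooks, and leave the egg timer, the salt grinder and the mug where they are.

Things in the scene. Friction and masses are not known exactly. Their poses are not given: they have to be found in the camera images.
- hook_full: Hook stand that carries both pails at the start, fixed. Wooden foot 130 x 100 x 12 mm; origin on the worktop below the axis of its steel post (16 mm thick, 167 mm tall, near the rear of the foot). One steel prong leaves the post at height 138 mm along the stand's own -x, roughly towards the robot.
- hook_full_prong (a point): Where the axis of the crowded hook's prong meets the post's axis, 138 mm up. The prong, round and 8 mm thick, runs level along this point's -x, straight to 150 mm from the post's axis, then bends up at 45 degrees; the bent end reaches 162 mm from the post's axis and 12 mm above the prong's axis.
- hook_spare: The spare hook stand, alike but empty, fixed. A black rubber stop ring, 24 mm across and 10 mm long, is a tight push fit on its prong. Its place differs each time and is not reported: its front face (away from the post) lies 42 to 85 mm from the post's axis, to be found by feel. A push of 3 to 7 N, kept for half a second, is firm; about 10 N makes the ring slip along, which spoils the job.
- hook_spare_prong (a point): Where the axis of the spare hook's prong meets the post's axis, 138 mm up; the prong runs along this point's -x and has the same shape and size as the crowded one. No pail should be forced against any part of either stand with more than 25 N.
- pail_white: Small white pail, front one on the crowded hook, loose, 0.08 to 0.17 kg. Origin at the centre of its underside, z up through the eye. Round cup, rim 54 mm across, 50 mm tall. Wire bail (58 mm wide along y) rises to a flat upright eye plate 30 mm wide (y), 8 mm thick (x), 79 to 160 mm above the underside: hole through it along x from 90 to 114 mm, solid grip from 114 to 160 mm.
- pail_white_eye (a point): Centre of the white pail's eye hole, 102 mm above its underside; hole 16 mm wide (y), 24 mm tall, axis along x. Hanging, the hole's upper edge rests on the prong and this centre is 8 mm below the prong's axis; held 3 to 6 mm above that axis it passes the bent end in a straight level move.
- pail_blue: The blue pail, hanging behind the white one, eyes about 62 mm apart; loose, 0.08 to 0.17 kg, the same shape and size as the white pail (underside 44 mm across). Origin at the centre of its underside.
- pail_blue_eye (a point): Centre of the blue pail's eye hole, 102 mm above its underside.
- coaster: Round cork coaster 100 mm across and 10 mm thick, fixed to the worktop; origin at the centre of its underside.
- egg_timer: Bystander: white egg timer, 66 mm across, 60 mm tall, loose; origin at the centre of its underside.
- salt_grinder: Bystander: salt grinder, 54 mm across, 136 mm tall, loose; origin at the centre of its underside.
- mug: Bystander: white mug with green inside, 86 x 122 x 96 mm over its handle, loose; origin at the centre of its underside.
Things that resemble listed ones, but are neither listed nor needed, are in the scene too. Leave any pink look-alike of the hook_spare alone.

How it is judged:
By the outcome, as a careful person would: the job done as asked, in the order asked, and still so for the second after the job is handed in, with the robot touching nothing.
It also fails if it takes over 72 s, if anything falls off the work surface, if the arm or the gripper's body presses on something with over 40 N, if the wrist force passes 120 N, or if a joint passes its speed limit or range.

## Working session

There is one attempt and no reset: what is moved stays moved. The work goes in short steps, Python scripts to look and compute and a shell command to move; the robot and the scene stay as the last step left them, time stands still between calls to the robot, and variables do not carry over. Pictures are saved under pics/ and viewed, and the job is handed in when it is done.

```bash
mkdir -p pics; ls; python3 - <<'E'
from bench import *
import cv2
print(state())
for n in ["side","top","wrist"]:
    p=get_image(n); cv2.imwrite(f"pics/a_{n}.png",p["color"][:,:,::-1]); print(n,p["shot"],p["camera_matrix"].round(1).tolist(),p["view"].round(3).tolist())
E
```

```text
pics
{'t': 0.0, 'joint_pos': array([ 1.32501142e+00,  3.20255033e-01,  1.56568062e+00,  3.54517528e-06,
        1.25741152e+00, -2.00208834e-02]), 'qvel': array([ 0.00011687,  0.00053031, -0.00040794, -0.00156955,  0.00082028,
       -0.00055438]), 'effort': array([ 1.12646187e-03, -4.12467206e+01, -2.31976819e+01,  7.28404149e-02,
        4.58560477e-02, -1.84031041e-04]), 'eef_pos': array([0.12860321, 0.55992364, 0.22414084]), 'tcp_rot': array([ 1.12642936e-01,  9.93635144e-01, -8.69303099e-04, -1.17918739e-04]), 'force': array([ 0.97779595, -1.19877137, -0.32360217]), 'moment': array([0.00734995, 0.00362405, 0.04940341]), 'width': 0.09135587368846688}
side 1 [[509.0, 0.0, 325.2], [0.0, 509.0, 246.6], [0.0, 0.0, 1.0]] [[-1.0, -0.013, -0.014, 0.527], [0.003, 0.619, -0.785, 0.009], [0.018, -0.785, -0.619, 1.841], [0.0, 0.0, 0.0, 1.0]]
top 2 [[447.7, 0.0, 327.3], [0.0, 447.7, 237.0], [0.0, 0.0, 1.0]] [[0.029, -1.0, 0.001, 0.113], [-0.988, -0.029, -0.149, 0.532], [0.149, 0.003, -0.989, 1.166], [0.0, 0.0, 0.0, 1.0]]
wrist 3 [[409.5, 0.0, 320.1], [0.0, 409.5, 242.4], [0.0, 0.0, 1.0]] [[0.225, 0.974, -0.003, -0.573], [0.934, -0.215, 0.286, -0.033], [0.278, -0.067, -0.958, 0.392], [0.0, 0.0, 0.0, 1.0]]
```

View pics/a_side.png

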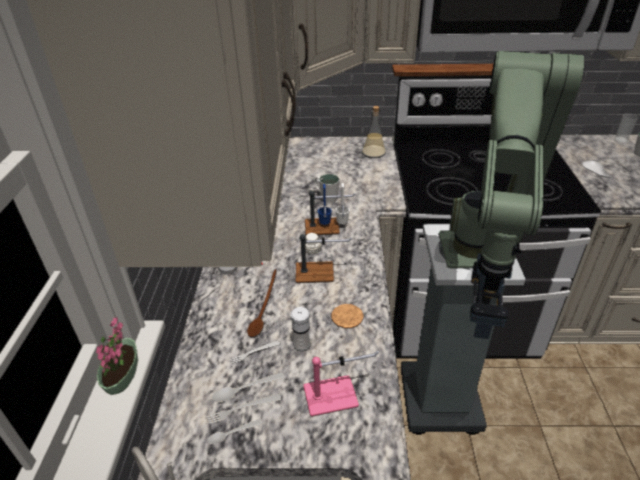

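View pics/a_top.png

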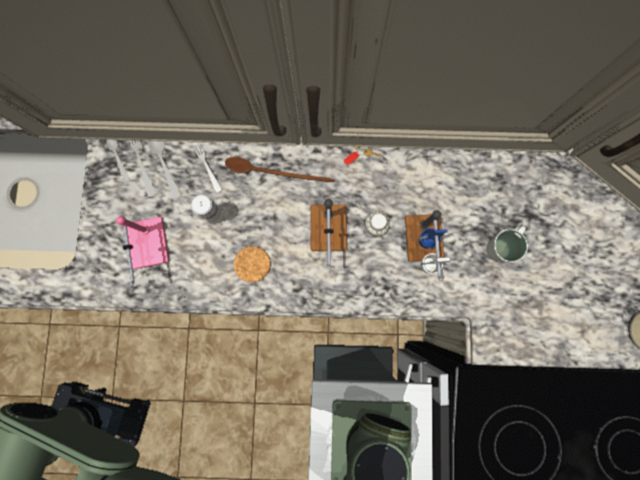

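View pics/a_wrist.png

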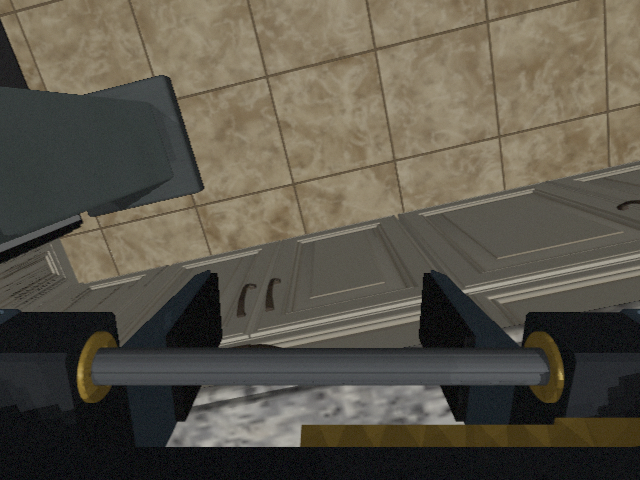

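The side view shows the pink stand (330,390), the coaster (347,316), the grinder (300,325), a wooden stand (315,270) with the timer behind it at (313,242), and a stand with pails (322,222). The top view shows the crowded hook at (425,238) with the white eye near (430,262) and the blue at (432,240). The spare wooden hook is at (328,228), with its ring near (328,232). The pink look-alike is at (145,242), the timer (377,223), the grinder (203,207), the mug (510,245) and the coaster (252,264).

```bash
cat > h.py <<'E'
from bench import *
import numpy as np, cv2
def pix(p,P):
    c=p["view"]@np.append(P,1); q=p["camera_matrix"]@c[:3]; return q[:2]/q[2]
def ray(p,uv,z):
    V=p["view"]; R=V[:3,:3]; o=-R.T@V[:3,3]
    d=R.T@np.linalg.solve(p["camera_matrix"],np.array([uv[0],uv[1],1.])); return o+d*(z-o[2])/d[2]
E
python3 - <<'E'
from h import *
S=get_image("side");T=get_image("top")
for q in ["hook_full","hook_spare","pail_white","pail_white_eye","pail_blue","pail_blue_eye","coaster","egg_timer","salt_grinder","mug"]:
    for n,p in (("S",S),("T",T)):
        print(q,n,[(d["position"].round(3).tolist() if hasattr(d["position"],"round") else d["position"],round(d["p"],2)) for d in look_for(q,p)][:3])
c=T["color"]
a=cv2.resize(c[180:300,290:490],None,fx=4,fy=4,interpolation=cv2.INTER_CUBIC); cv2.imwrite("pics/b_top.png",a[:,:,::-1])
c=S["color"]
a=cv2.resize(c[160:290,270:400],None,fx=4.5,fy=4.5,interpolation=cv2.INTER_CUBIC); cv2.imwrite("pics/b_side.png",a[:,:,::-1])
E
```

```text
hook_full S [([0.552, -0.126, 0.0125], 0.72), ([0.5317, -0.1269, 0.0709], 0.43)]
hook_full T [([0.5477, -0.1273, 0.0131], 0.82)]
hook_spare S [([0.5629, 0.133, 0.0066], 0.96), ([0.5025, 0.6331, 0.0135], 0.75), ([0.53, -0.1261, 0.0739], 0.68)]
hook_spare T [([0.5586, 0.1275, 0.012], 0.98), ([0.5026, 0.6181, 0.0095], 0.62)]
pail_white S [([0.4623, -0.131, 0.0661], 0.72)]
pail_white T [([0.4619, -0.1415, 0.0716], 0.75), ([0.5285, -0.1401, 0.0768], 0.42)]
pail_white_eye S [([0.4624, -0.1318, 0.0714], 0.49)]
pail_white_eye T [([0.4628, -0.1454, 0.0707], 0.83)]
pail_blue S [([0.5309, -0.1246, 0.0676], 0.63)]
pail_blue T [([0.5297, -0.1369, 0.0752], 0.89)]
pail_blue_eye S [([0.5308, -0.1267, 0.0745], 0.64)]
pail_blue_eye T [([0.5252, -0.1434, 0.0726], 0.85)]
coaster S [([0.4535, 0.345, 0.0078], 0.56), ([0.5897, 0.464, 0.091], 0.35)]
coaster T [([0.4588, 0.3331, 0.0113], 0.84), ([0.5562, 0.1294, 0.0105], 0.47), ([0.4599, -0.1441, 0.0705], 0.41)]
egg_timer S []
egg_timer T [([0.5682, -0.0032, 0.0455], 0.91)]
salt_grinder S [([0.5891, 0.4642, 0.0944], 0.93)]
salt_grinder T [([0.5858, 0.4382, 0.1271], 0.94)]
mug S [([0.5163, -0.3248, 0.0702], 0.87)]
mug T [([0.5201, -0.361, 0.0556], 0.67), ([0.5258, -0.1416, 0.0733], 0.46), ([0.5828, 0.4389, 0.1325], 0.43)]
```

View pics/b_top.png

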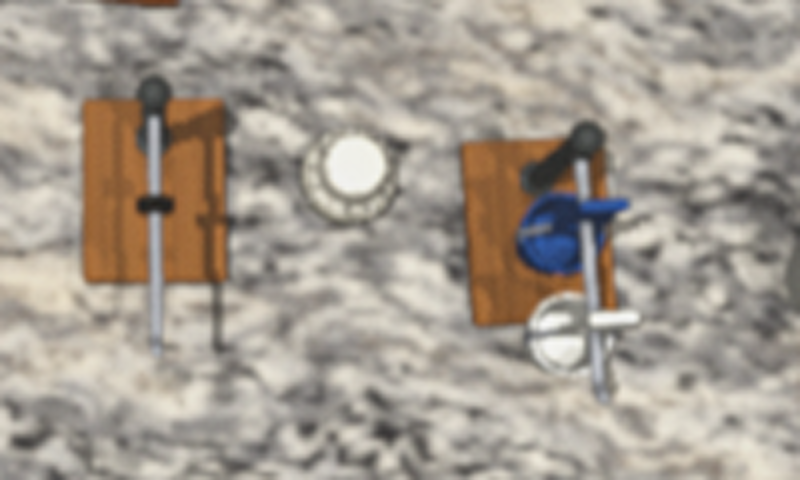

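View pics/b_side.png

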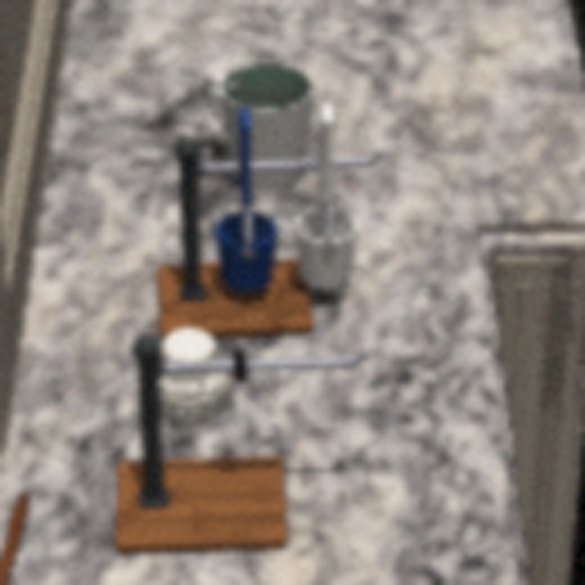

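Choice: the wooden stand at top (328,228), with its ring visible at crop (155,204), is the spare hook. The pink one at (145,242) is the decoy. The white pail is in front at crop (612,320) and the blue behind it at (605,210). Next I fit the stand poses from both views.

```bash
cat > fit.py <<'E'
from h import *
from scipy.optimize import least_squares
S=get_image("side");T=get_image("top")
pts={"full":[(T,(436.75,213.75),(0,0,.167)),(T,(440.5,280),(-.162,0,.150)),(S,(270+187/4.5,160+146/4.5),(0,0,.167)),(S,(270+378/4.5,160+158/4.5),(-.162,0,.150)),(S,(270+193/4.5,160+297/4.5),(0,0,.012))],
"spare":[(T,(328.2,202),(0,0,.167)),(T,(328.8,268),(-.162,0,.150)),(S,(270+150/4.5,160+343/4.5),(0,0,.167)),(S,(270+363/4.5,160+357/4.5),(-.162,0,.150)),(S,(270+154/4.5,160+500/4.5),(0,0,.012))]}
for k,L in pts.items():
    def f(v):
        c,s=np.cos(v[2]),np.sin(v[2])
        r=[]
        for p,uv,P in L:
            W=np.array([v[0]+c*P[0]-s*P[1],v[1]+s*P[0]+c*P[1],P[2]]); r+=list(pix(p,W)-uv)
        return np.array(r)
    o=least_squares(f,[.6,0,0]); print(k,o.x.round(4),o.fun.round(1).reshape(-1,2).tolist())
c=T
for n,uv,z in [("ring",(290+155/4,180+204/4),.142),("whiteTop",(290+613/4,180+319/4),.188),("whiteR",(290+637/4,180+318/4),.188),("whiteL",(290+592/4,180+321/4),.188),("blueL",(290+584/4,180+211/4),.188),("blueR",(290+627/4,180+204/4),.188)]:
    print(n,ray(T,uv,z).round(4))
W=get_image("wrist"); st=state()
from scipy.spatial.transform import Rotation as R
V=W["view"]; o=-V[:3,:3].T@V[:3,3]; Rt=R.from_quat(st["tcp_rot"]).as_matrix()
print("cam in tool",(Rt.T@(o-st["eef_pos"])).round(4),(Rt.T@V[:3,:3].T).round(3).tolist())
print(Rt.round(3))
E
python3 fit.py
```

```text
full [ 0.5767 -0.1334  0.0765] [[-0.9, -1.0], [-0.7, -0.0], [-0.0, -1.7], [1.7, -2.4], [-0.1, -0.7]]
spare [0.5976 0.1311 0.0403] [[-1.0, -0.8], [-0.9, 0.2], [-1.0, -1.8], [1.6, -2.1], [-0.0, -0.4]]
ring [0.5284 0.1252 0.142 ]
whiteTop [ 0.4603 -0.1448  0.188 ]
whiteR [ 0.4613 -0.1588  0.188 ]
whiteL [ 0.4588 -0.1325  0.188 ]
blueL [ 0.5239 -0.1283  0.188 ]
blueR [ 0.5289 -0.1537  0.188 ]
cam in tool [ 0.0803 -0.0003 -0.159 ] [[-0.001, -0.958, -0.286], [1.0, -0.0, -0.001], [0.001, -0.286, 0.958]]
[[-0.975  0.224 -0.   ]
 [ 0.224  0.975  0.   ]
 [ 0.     0.    -1.   ]]
```

```bash
python3 -m pendant '[{"delta_pos":[0,0,-3],"dr":[0,0,0],"hand":9.1},{"delta_pos":[-2.3,-3.1,0],"dr":[0,0,0],"hand":9.1},{"delta_pos":[-2.3,-3.1,0],"dr":[0,0,0],"hand":9.1},{"delta_pos":[-2.3,-3.1,0],"dr":[0,0,0],"hand":9.1},{"delta_pos":[-2.3,-3.1,0],"dr":[0,0,0],"hand":9.1},{"delta_pos":[-2.3,-3.1,0],"dr":[0,0,0],"hand":9.1},{"delta_pos":[-2.3,-3.1,0],"dr":[0,0,0],"hand":9.1},{"delta_pos":[-2.3,-3.1,0],"dr":[0,0,0],"hand":9.1},{"delta_pos":[-2.3,-3.1,0],"dr":[0,0,0],"hand":9.1},{"delta_pos":[-2.3,-3.1,0],"dr":[0,0,0],"hand":9.1},{"delta_pos":[-2.3,-3.1,0],"dr":[0,0,0],"hand":9.1}]'
```

```text
t: 2.32
eef_pos: [0.2837, 0.2051, 0.2552]
tcp_rot: [0.112, 0.994, 0.0, 0.0]
force: [0.8, -0.1, -0.7]
width: 0.091
```

```bash
python3 -m pendant '[{"delta_pos":[-2.3,-3.1,0],"dr":[0,0,0],"hand":9.1},{"delta_pos":[-2.3,-3.1,0],"dr":[0,0,0],"hand":9.1},{"delta_pos":[-2.3,-3.1,0],"dr":[0,0,0],"hand":9.1},{"delta_pos":[-2.3,-3.1,0],"dr":[0,0,0],"hand":9.1},{"delta_pos":[-2.3,-3.1,0],"dr":[0,0,0],"hand":9.1},{"delta_pos":[-2.3,-3.1,0],"dr":[0,0,0],"hand":9.1},{"delta_pos":[-2.3,-3.1,0],"dr":[0,0,0],"hand":9.1},{"delta_pos":[-2.3,-3.1,0],"dr":[0,0,0],"hand":9.1},{"delta_pos":[0,0,0],"dr":[0,0,-0.1],"hand":9.1},{"delta_pos":[0,0,0],"dr":[0,0,-0.1],"hand":9.1},{"delta_pos":[0,0,0],"dr":[0,0,-0.1],"hand":9.1},{"delta_pos":[0,0,0],"dr":[0,0,0],"hand":9.1}]'
python3 - <<'E'
from h import *
p=get_image("wrist"); cv2.imwrite("pics/c_wrist.png",p["color"][:,:,::-1]); s=state(); print(s["eef_pos"],s["tcp_rot"],s["force"])
E
```

```text
t: 3.32
eef_pos: [0.4073, -0.0765, 0.2549]
tcp_rot: [-0.037, 0.999, 0.0, -0.0]
force: [0.7, -0.5, -1.0]
width: 0.0911
[ 0.40727345 -0.07627811  0.25495852] [-3.58183601e-02  9.99358314e-01  4.87875165e-05  4.84742875e-05] [ 0.22195764 -0.46028224 -0.28289508]
```

View pics/c_wrist.png

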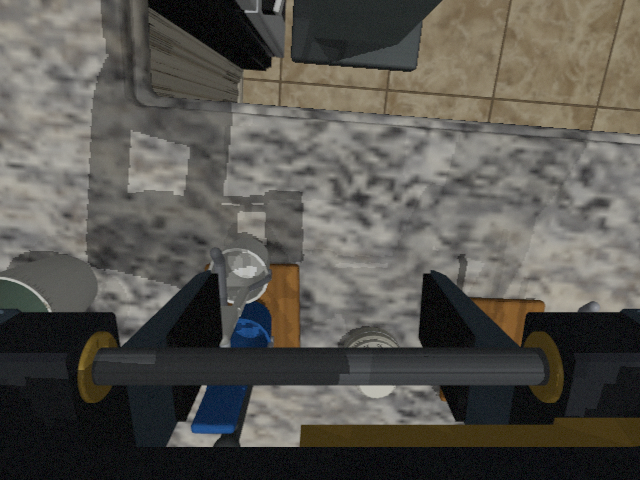

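The wrist view has the white plate partly behind the left finger near (225,300), the prong tip at (215,252) and the blue plate at (215,410). I'll centre over the prong.

```bash
python3 -m pendant '[{"delta_pos":[0.25,-3.4,0],"dr":[0,0,0],"hand":9.1},{"delta_pos":[0.25,-3.4,0],"dr":[0,0,0],"hand":9.1},{"delta_pos":[0,0,0],"dr":[0,0,0],"hand":9.1},{"delta_pos":[0,0,0],"dr":[0,0,0],"hand":9.1}]'
python3 - <<'E'
from h import *
p=get_image("wrist"); cv2.imwrite("pics/d_wrist.png",p["color"][:,:,::-1]); s=state(); print(s["eef_pos"],s["tcp_rot"],s["force"])
import pickle; pickle.dump(p,open("d.pkl","wb"))
E
```

```text
t: 3.7
eef_pos: [0.4073, -0.145, 0.2549]
tcp_rot: [-0.035, 0.999, 0.0, -0.0]
force: [0.6, -0.1, -0.5]
width: 0.0914
[ 0.40720447 -0.14411857  0.25484559] [-3.57126392e-02  9.99362006e-01  4.27349656e-04 -7.21802137e-05] [-0.14200163  1.05076234  0.17922651]
```

View pics/d_wrist.png

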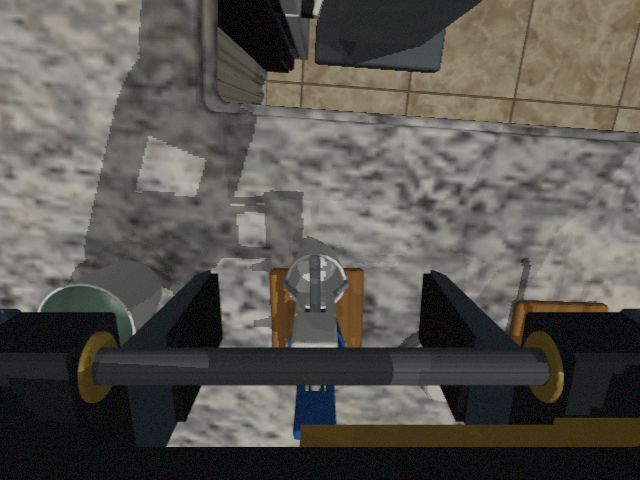

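```bash
python3 - <<'E'
from h import *
import pickle
p=pickle.load(open("d.pkl","rb"))
a=cv2.resize(p["color"][240:450,250:390],None,fx=2.8*1.4,fy=2.8,interpolation=cv2.INTER_CUBIC)[:,:,::-1]; cv2.imwrite("pics/d_crop.png",a)
print("tip",ray(p,(315,257),.152), "white",ray(p,(292,343),.188),ray(p,(339,343),.188),"blue",ray(p,(294,437),.188),ray(p,(336,437),.188))
for yw in (0.0715,):
  c,s=np.cos(yw),np.sin(yw)
  for v in [(.5767,-.1334,.0765)]:
    c,s=np.cos(v[2]),np.sin(v[2])
    for r,z in ((-.162,.15),(-.15,.138),(0,.167)): print(r,pix(p,[v[0]+c*r,v[1]+s*r,z]).round(1))
E
```

```text
tip [ 0.41538425 -0.14874135  0.152     ] white [ 0.46041986 -0.15965615  0.188     ] [ 0.45840456 -0.13054652  0.188     ] blue [ 0.53118764 -0.15483245  0.188     ] [ 0.52923802 -0.12674827  0.188     ]
-0.162 [319.4 256.1]
-0.15 [319.6 266.6]
0 [321.1 467.6]
```

View pics/d_crop.png

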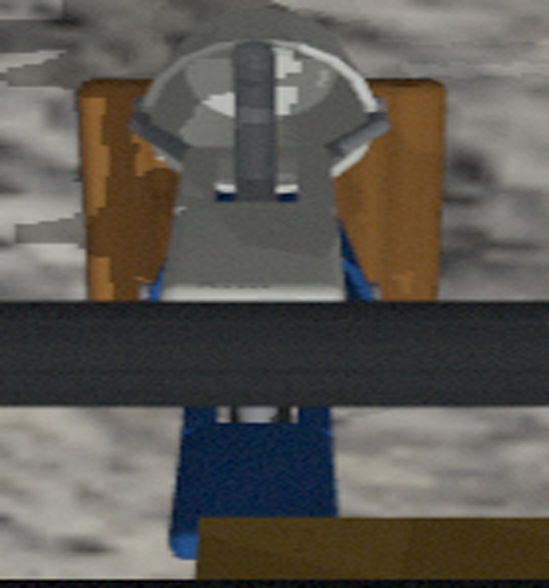

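The prong tip shows at (315,257) and the white plate at columns 292–337, centred on the prong. It sits about 3.5 mm to the tool's −y. I'll go forward, descend around the plate and check before closing.

```bash
python3 -m pendant '[{"delta_pos":[-2.75,-0.35,0],"dr":[0,0,0],"hand":6.5},{"delta_pos":[-2.75,0,0],"dr":[0,0,0],"hand":6.5},{"delta_pos":[0,0,0],"dr":[0,0,0],"hand":6.5},{"delta_pos":[0,0,2.5],"dr":[0,0,0],"hand":6.5},{"delta_pos":[0,0,2.5],"dr":[0,0,0],"hand":6.5},{"delta_pos":[0,0,2.5],"dr":[0,0,0],"hand":6.5},{"delta_pos":[0,0,2.2],"dr":[0,0,0],"hand":6.5},{"delta_pos":[0,0,0],"dr":[0,0,0],"hand":6.5},{"delta_pos":[0,0,0],"dr":[0,0,0],"hand":6.5}]'
python3 - <<'E'
from h import *
p=get_image("wrist"); cv2.imwrite("pics/e_wrist.png",p["color"][:,:,::-1]); s=state(); print(s["eef_pos"],s["tcp_rot"],s["force"])
p=get_image("top"); a=cv2.resize(p["color"][180:300,360:520],None,fx=5,fy=5,interpolation=cv2.INTER_CUBIC);cv2.imwrite("pics/e_top.png",a[:,:,::-1])
E
```

```text
t: 4.5
eef_pos: [0.4618, -0.1425, 0.1576]
tcp_rot: [-0.037, 0.999, 0.001, -0.001]
force: [-1.1, 0.5, 0.0]
width: 0.0651
[ 0.46283848 -0.14303523  0.15879041] [-3.74100869e-02  9.99299916e-01 -1.14397577e-05  4.04216110e-04] [0.53887696 0.156663   0.89321798]
```

View pics/e_wrist.png

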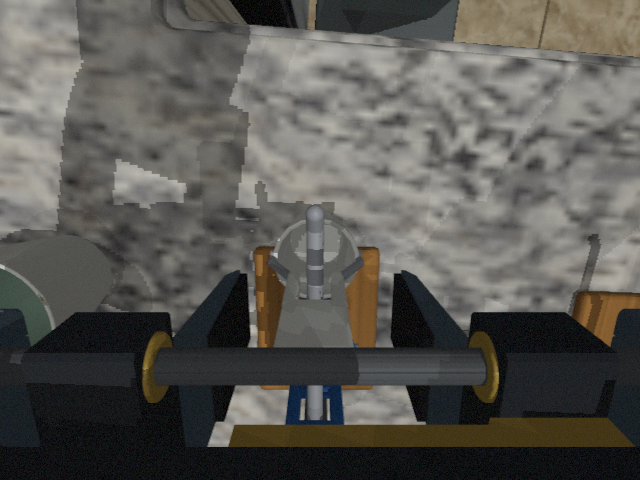

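View pics/e_top.png

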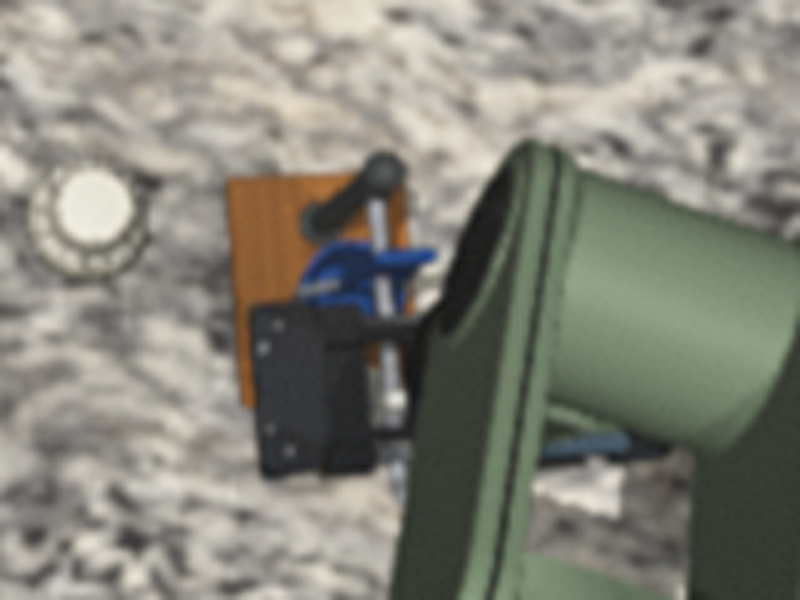

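The plate (columns 285–352) sits between the pads and the prong (column 315) is straight along the image. I'll shift 2 mm and close.

```bash
python3 -m pendant '[{"delta_pos":[0,-0.2,0],"dr":[0,0,0],"hand":6.5},{"delta_pos":[0,0,0],"dr":[0,0,0],"hand":4},{"delta_pos":[0,0,0],"dr":[0,0,0],"hand":2},{"delta_pos":[0,0,0],"dr":[0,0,0],"hand":2},{"delta_pos":[0,0,0],"dr":[0,0,0],"hand":2},{"delta_pos":[0,0,0],"dr":[0,0,0],"hand":2},{"delta_pos":[0,0,0],"dr":[0,0,0],"hand":2}]'
python3 - <<'E'
from h import *
p=get_image("wrist"); cv2.imwrite("pics/f_wrist.png",p["color"][:,:,::-1]); s=state(); print(s["eef_pos"],s["tcp_rot"],s["force"],s["moment"])
E
```

```text
t: 5.18
eef_pos: [0.4626, -0.1457, 0.158]
tcp_rot: [-0.037, 0.999, 0.0, 0.0]
force: [-0.3, -0.5, 0.9]
width: 0.0296
[ 0.46258742 -0.14576047  0.1580069 ] [-3.70668760e-02  9.99312787e-01 -5.81257516e-06  1.34895001e-05] [-0.20106082 -0.10942628  1.01403507] [-0.06746302  0.06167269 -0.01517251]
```

View pics/f_wrist.png

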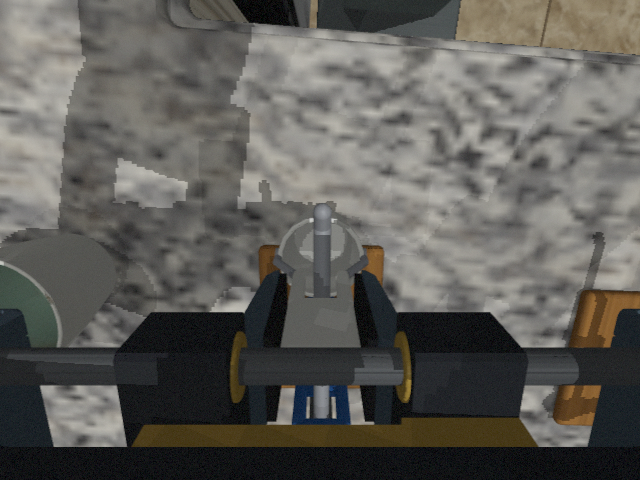

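```bash
python3 -m pendant '[{"delta_pos":[0,0,-0.4],"dr":[0,0,0],"hand":2},{"delta_pos":[0,0,-0.4],"dr":[0,0,0],"hand":2},{"delta_pos":[0,0,-0.45],"dr":[0,0,0],"hand":2},{"delta_pos":[0,0,0],"dr":[0,0,0],"hand":2},{"delta_pos":[0,0,0],"dr":[0,0,0],"hand":2}]'; python3 -m pendant '[{"delta_pos":[1,0,0],"dr":[0,0,0],"hand":2},{"delta_pos":[1,0,0],"dr":[0,0,0],"hand":2},{"delta_pos":[0,0,0],"dr":[0,0,0],"hand":2}]'
```

```text
t: 5.65
eef_pos: [0.4629, -0.1458, 0.1708]
tcp_rot: [-0.037, 0.999, -0.0, 0.0]
force: [0.4, -0.6, -0.6]
width: 0.0293
t: 5.9
eef_pos: [0.4397, -0.1468, 0.17]
tcp_rot: [-0.037, 0.999, 0.0, -0.002]
force: [0.2, 0.2, -1.0]
width: 0.0298
```

```bash
python3 -m pendant '[{"delta_pos":[1,0,0],"dr":[0,0,0],"hand":2},{"delta_pos":[1,0,0],"dr":[0,0,0],"hand":2},{"delta_pos":[1,0,0],"dr":[0,0,0],"hand":2},{"delta_pos":[0,0,0],"dr":[0,0,0],"hand":2}]'; python3 -m pendant '[{"delta_pos":[2,0,0],"dr":[0,0,0],"hand":2},{"delta_pos":[2,0,0],"dr":[0,0,0],"hand":2},{"delta_pos":[0,0,0],"dr":[0,0,0],"hand":2}]'
python3 - <<'E'
from h import *
p=get_image("wrist"); cv2.imwrite("pics/g_wrist.png",p["color"][:,:,::-1]); s=state(); print(s["eef_pos"],s["tcp_rot"],s["force"],s["moment"])
p=get_image("side"); a=cv2.resize(p["color"][150:290,270:430],None,fx=4,fy=4,interpolation=cv2.INTER_CUBIC);cv2.imwrite("pics/g_side.png",a[:,:,::-1])
E
```

```text
t: 6.23
eef_pos: [0.4101, -0.1492, 0.1703]
tcp_rot: [-0.037, 0.999, 0.0, -0.001]
force: [0.5, -0.3, -0.6]
width: 0.0298
t: 6.48
eef_pos: [0.3693, -0.1518, 0.1701]
tcp_rot: [-0.037, 0.999, 0.001, -0.002]
force: [-0.0, 1.1, -1.2]
width: 0.0295
[ 0.37155291 -0.15225019  0.17048092] [-3.64822705e-02  9.99334294e-01  1.07743016e-04 -3.02802650e-05] [-0.26265972 -0.01544873 -0.98472813] [-0.0053322  -0.00760056 -0.02163598]
```

View pics/g_wrist.png

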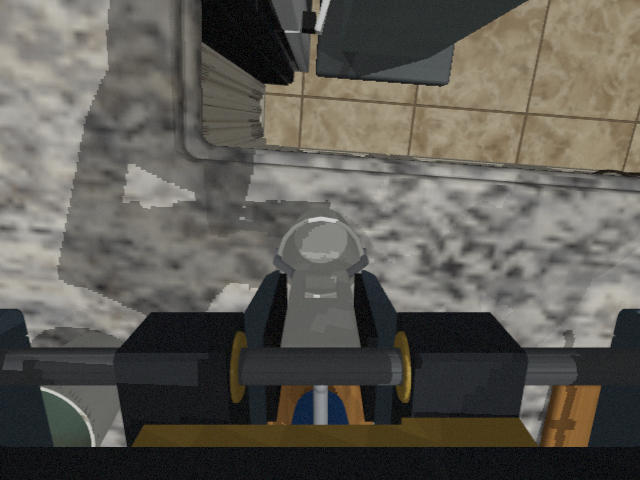

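View pics/g_side.png

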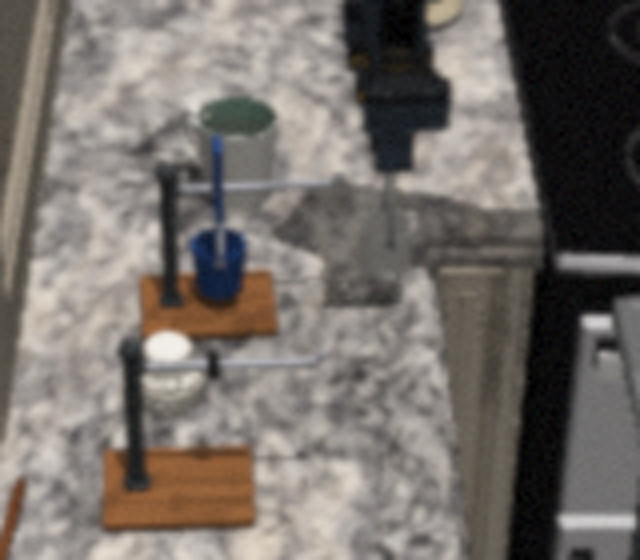

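The white pail is off and free: prong clear in the side view, weight about 1 N. I'll carry it over to in front of the spare prong.

```bash
python3 -m pendant '[{"delta_pos":[0,1.5,0],"dr":[0,0,0.033],"hand":2},{"delta_pos":[0,3.2,0],"dr":[0,0,0],"hand":2},{"delta_pos":[0,3.2,0],"dr":[0,0,0],"hand":2},{"delta_pos":[0,3.2,0],"dr":[0,0,0],"hand":2},{"delta_pos":[0,3.2,0],"dr":[0,0,0],"hand":2},{"delta_pos":[0,3.2,0],"dr":[0,0,0],"hand":2},{"delta_pos":[0,3.2,0],"dr":[0,0,0],"hand":2},{"delta_pos":[0,3.2,0],"dr":[0,0,0],"hand":2},{"delta_pos":[-1,2,0],"dr":[0,0,0],"hand":2},{"delta_pos":[-1,1.2,0],"dr":[0,0,0],"hand":2},{"delta_pos":[-1,0,0],"dr":[0,0,0],"hand":2},{"delta_pos":[0,0,0],"dr":[0,0,0],"hand":2}]'
python3 -m pendant '[{"delta_pos":[0,0,0],"dr":[0,0,0],"hand":2},{"delta_pos":[0,0,0],"dr":[0,0,0],"hand":2}]'
python3 - <<'E'
from h import *
p=get_image("wrist"); cv2.imwrite("pics/h_wrist.png",p["color"][:,:,::-1]); s=state(); print(s["eef_pos"],s["tcp_rot"],s["force"],s["moment"])
T=get_image("top"); a=cv2.resize(T["color"][180:300,270:430],None,fx=5,fy=5,interpolation=cv2.INTER_CUBIC);cv2.imwrite("pics/h_top.png",a[:,:,::-1])
E
```

```text
t: 7.58
eef_pos: [0.3941, 0.1201, 0.1706]
tcp_rot: [-0.021, 1.0, -0.0, 0.001]
force: [0.5, -0.1, -0.2]
width: 0.0298
t: 7.75
eef_pos: [0.391, 0.1185, 0.1701]
tcp_rot: [-0.02, 1.0, -0.0, -0.001]
force: [-0.0, -0.5, -0.9]
width: 0.0298
[0.39085648 0.11850085 0.17022517] [-1.96957441e-02  9.99805882e-01 -1.93087405e-04 -4.88492166e-04] [ 0.5246534  -0.1162507  -0.02845355] [ 0.00476704 -0.01187689 -0.02728332]
```

View pics/h_wrist.png

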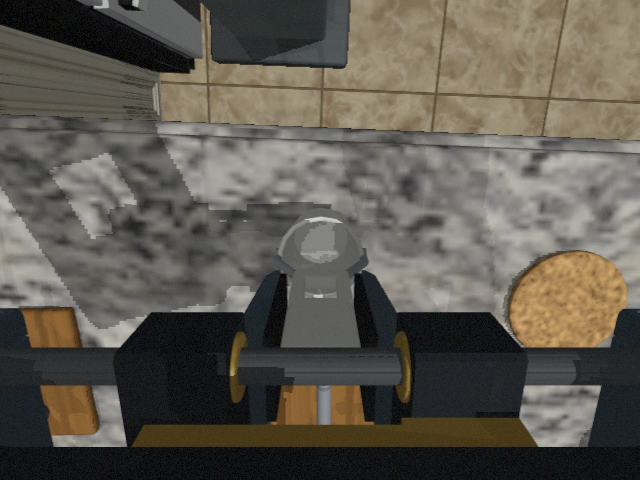

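View pics/h_top.png

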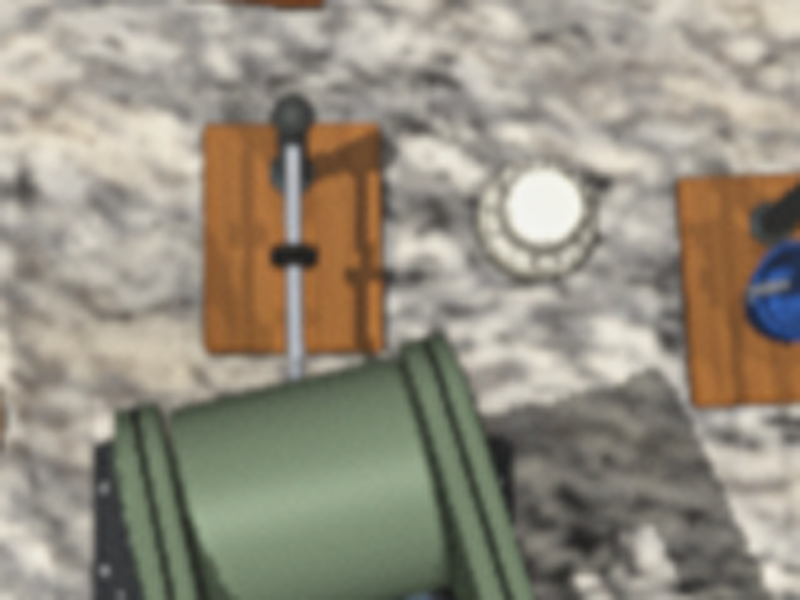

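```bash
python3 - <<'E'
import cv2,numpy as np
a=cv2.imread("pics/h_wrist.png")[375:430,260:380]; cv2.imwrite("pics/h_c.png",cv2.resize(a,None,fx=6,fy=6,interpolation=cv2.INTER_CUBIC))
g=cv2.imread("pics/h_wrist.png").astype(int)
for r in (390,395,400,405,410,415,420): print(r,[i for i in range(305,345) if abs(g[r,i,0]-g[r,i,2])<25 and g[r,i,0]>60])
E
```

```text
390 [317, 318, 319, 320, 321, 322, 323, 324, 325, 326, 327, 328, 329, 330]
395 [317, 318, 319, 320, 321, 322, 323, 324, 325, 326, 327, 328, 329, 330]
400 [317, 318, 319, 320, 321, 322, 323, 324, 325, 326, 327, 328, 329, 330]
405 [317, 318, 319, 320, 321, 322, 323, 324, 325, 326, 327, 328, 329, 330]
410 [317, 318, 319, 320, 321, 322, 323, 324, 325, 326, 327, 328, 329, 330]
415 [317, 318, 319, 320, 321, 322, 323, 324, 325, 326, 327, 328, 329, 330]
420 [317, 318, 319, 320, 321, 322, 323, 324, 325, 326, 327, 328, 329, 330]
```

View pics/h_c.png

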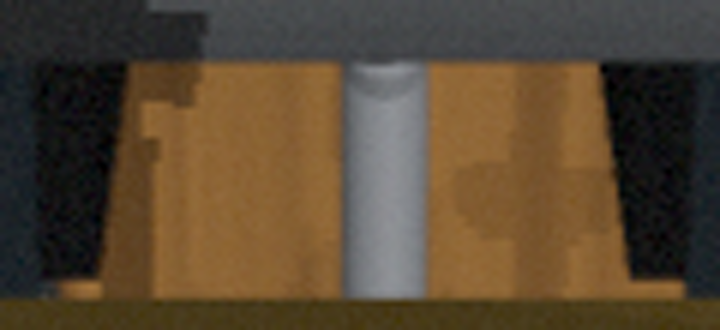

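The prong is at column 323.5 and 14 px wide (8 mm), parallel to the tool, about 1.7 mm to the tool's +y. I'll correct that and thread the eye on.

```bash
python3 -m pendant '[{"delta_pos":[-0.5,0.17,0],"dr":[0,0,0],"hand":2},{"delta_pos":[-1,0,0],"dr":[0,0,0],"hand":2},{"delta_pos":[-1,0,0],"dr":[0,0,0],"hand":2},{"delta_pos":[-1,0,0],"dr":[0,0,0],"hand":2},{"delta_pos":[0,0,0],"dr":[0,0,0],"hand":2}]'; python3 -m pendant '[{"delta_pos":[-0.7,0,0],"dr":[0,0,0],"hand":2},{"delta_pos":[-0.7,0,0],"dr":[0,0,0],"hand":2},{"delta_pos":[0,0,0],"dr":[0,0,0],"hand":2}]'; python3 -m pendant '[{"delta_pos":[-0.7,0,0],"dr":[0,0,0],"hand":2},{"delta_pos":[-0.7,0,0],"dr":[0,0,0],"hand":2},{"delta_pos":[-0.5,0,0],"dr":[0,0,0],"hand":2},{"delta_pos":[0,0,0],"dr":[0,0,0],"hand":2},{"delta_pos":[0,0,0],"dr":[0,0,0],"hand":2}]'
python3 - <<'E'
from h import *
p=get_image("wrist"); cv2.imwrite("pics/i_wrist.png",p["color"][:,:,::-1]); s=state(); print(s["eef_pos"],s["tcp_rot"],s["force"],s["moment"])
E
```

```text
t: 8.27
eef_pos: [0.429, 0.123, 0.1706]
tcp_rot: [-0.02, 1.0, 0.0, 0.001]
force: [-0.0, 0.5, -1.4]
width: 0.0298
t: 8.52
eef_pos: [0.4416, 0.1235, 0.1705]
tcp_rot: [-0.021, 1.0, 0.0, 0.001]
force: [0.4, -0.2, -0.5]
width: 0.0297
t: 8.93
eef_pos: [0.4592, 0.1241, 0.1704]
tcp_rot: [-0.021, 1.0, 0.0, -0.0]
force: [-0.2, 0.1, -0.9]
width: 0.0302
[0.45886205 0.12408212 0.17030462] [-2.05842101e-02  9.99788068e-01 -5.46628965e-06 -3.31772159e-04] [-0.33164312 -0.01574126 -1.36167311] [ 0.03842227  0.06252491 -0.04129576]
```

View pics/i_wrist.png

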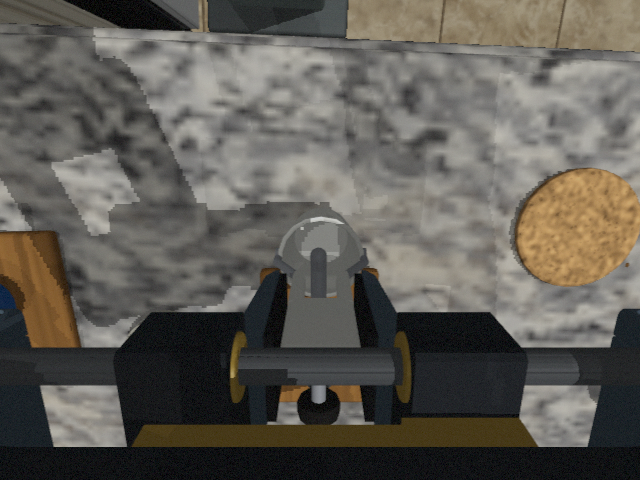

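The eye is threaded on: the prong tip shows at (318,252) in front of the plate and the ring at (319,405) behind. Forces are low. I'll centre by 1 mm and lower until the prong takes the weight.

```bash
python3 -m pendant '[{"delta_pos":[-0.3,-0.1,0.3],"dr":[0,0,0],"hand":2},{"delta_pos":[-0.3,0,0.3],"dr":[0,0,0],"hand":2},{"delta_pos":[-0.3,0,0.3],"dr":[0,0,0],"hand":2},{"delta_pos":[0,0,0.2],"dr":[0,0,0],"hand":2},{"delta_pos":[0,0,0],"dr":[0,0,0],"hand":2}]'; for i in 1 2 3 4; do python3 -m pendant '[{"delta_pos":[0,0,0],"dr":[0,0,0],"hand":2}]' | egrep "eef|force"; done; python3 -m pendant '[{"delta_pos":[0,0,0.1],"dr":[0,0,0],"hand":2},{"delta_pos":[0,0,0],"dr":[0,0,0],"hand":2}]';for i in 1 2 3 4; do python3 -m pendant '[{"delta_pos":[0,0,0],"dr":[0,0,0],"hand":2}]' | egrep "eef|force"; done
```

```text
t: 9.4
eef_pos: [0.4678, 0.1234, 0.1587]
tcp_rot: [-0.021, 1.0, -0.0, -0.001]
force: [-0.4, 0.6, -1.7]
width: 0.0297
eef_pos: [0.4679, 0.1234, 0.1591]
force: [-0.4, 1.2, -1.1]
eef_pos: [0.468, 0.1235, 0.1594]
force: [-0.3, 0.1, -1.0]
eef_pos: [0.4681, 0.1235, 0.1596]
force: [0.1, -0.9, -1.2]
eef_pos: [0.4681, 0.1235, 0.1596]
force: [1.4, -0.7, -2.1]
t: 9.9
eef_pos: [0.468, 0.1235, 0.1584]
tcp_rot: [-0.021, 1.0, 0.0, -0.0]
force: [0.5, 0.2, -1.4]
width: 0.0296
eef_pos: [0.468, 0.1235, 0.1584]
force: [-0.6, 0.3, -1.0]
eef_pos: [0.468, 0.1235, 0.1584]
force: [-0.8, -0.9, -0.7]
eef_pos: [0.4681, 0.1235, 0.1585]
force: [0.2, 0.2, -0.9]
eef_pos: [0.4681, 0.1235, 0.1585]
force: [-0.2, -0.1, -1.3]
```

```bash
python3 -m pendant '[{"delta_pos":[-0.8,0,0],"dr":[0,0,0],"hand":2},{"delta_pos":[-0.8,0,0],"dr":[0,0,0],"hand":2},{"delta_pos":[-0.8,0,0],"dr":[0,0,0],"hand":2},{"delta_pos":[-0.6,0,0],"dr":[0,0,0],"hand":2},{"delta_pos":[0,0,0],"dr":[0,0,0],"hand":2},{"delta_pos":[0,0,0],"dr":[0,0,0],"hand":2}]'
python3 - <<'E'
from h import *
p=get_image("wrist"); cv2.imwrite("pics/j_wrist.png",p["color"][:,:,::-1]); s=state(); print(s["eef_pos"],s["tcp_rot"],s["force"],s["moment"])
p=get_image("side"); a=cv2.resize(p["color"][200:300,280:400],None,fx=6,fy=6,interpolation=cv2.INTER_CUBIC);cv2.imwrite("pics/j_side.png",a[:,:,::-1])
E
```

```text
t: 10.73
eef_pos: [0.4984, 0.1247, 0.1582]
tcp_rot: [-0.02, 1.0, 0.0, -0.0]
force: [-1.2, -0.5, -1.9]
width: 0.0296
[0.49797008 0.1246301  0.15819215] [-2.04978176e-02  9.99789802e-01 -2.23302352e-05 -4.35725716e-04] [-0.16275881  0.22964543 -0.29714962] [-0.00083662  0.01341944  0.03788453]
```

View pics/j_wrist.png

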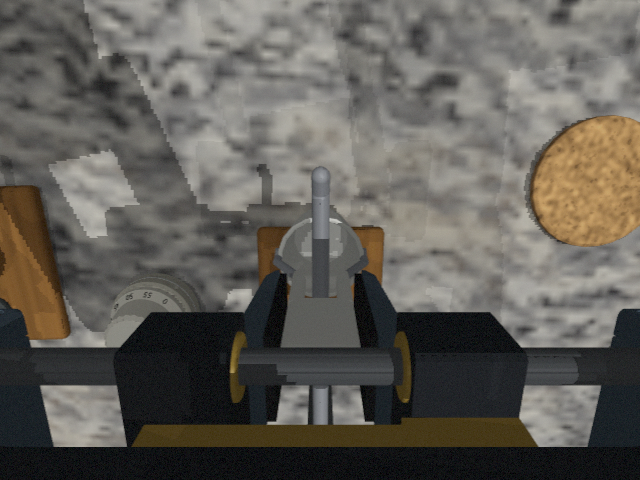

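View pics/j_side.png

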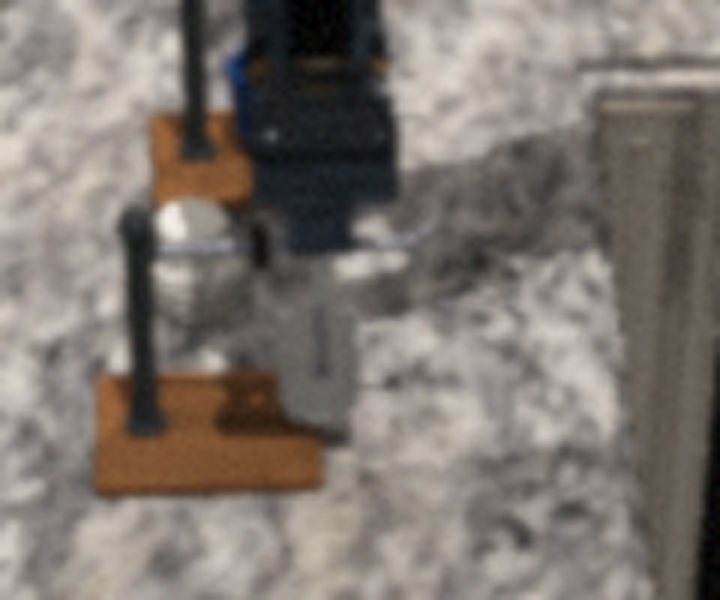

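The prong is centred (column 321). The side view puts the ring front about 20 mm ahead of the plate, which agrees with the 0.519 m contact estimate. I'll advance to about 0.511 and then creep.

```bash
python3 -m pendant '[{"delta_pos":[-0.6,0,0],"dr":[0,0,0],"hand":2},{"delta_pos":[-0.5,0,0.03],"dr":[0,0,0],"hand":2},{"delta_pos":[0,0,0],"dr":[0,0,0],"hand":2},{"delta_pos":[0,0,0],"dr":[0,0,0],"hand":2}]'; python3 -m pendant '[{"delta_pos":[-0.1,0,0],"dr":[0,0,0],"hand":2},{"delta_pos":[0,0,0],"dr":[0,0,0],"hand":2}]';  python3 -m pendant '[{"delta_pos":[-0.1,0,0],"dr":[0,0,0],"hand":2},{"delta_pos":[0,0,0],"dr":[0,0,0],"hand":2}]' ;  python3 -m pendant '[{"delta_pos":[-0.1,0,0],"dr":[0,0,0],"hand":2},{"delta_pos":[0,0,0],"dr":[0,0,0],"hand":2}]'; python3 -m pendant '[{"delta_pos":[-0.1,0,0],"dr":[0,0,0],"hand":2},{"delta_pos":[0,0,0],"dr":[0,0,0],"hand":2}]'
```

```text
t: 11.17
eef_pos: [0.5093, 0.1252, 0.1581]
tcp_rot: [-0.021, 1.0, 0.0, -0.0]
force: [0.7, 0.1, -0.8]
width: 0.0298
t: 11.33
eef_pos: [0.5101, 0.1252, 0.1581]
tcp_rot: [-0.021, 1.0, 0.0, 0.0]
force: [1.3, -0.0, -0.3]
width: 0.0301
t: 11.5
eef_pos: [0.5111, 0.1253, 0.1582]
tcp_rot: [-0.021, 1.0, 0.0, 0.0]
force: [0.1, -0.3, -2.1]
width: 0.0299
t: 11.67
eef_pos: [0.5122, 0.1253, 0.1582]
tcp_rot: [-0.021, 1.0, 0.0, 0.0]
force: [-0.2, -0.3, -1.0]
width: 0.0297
t: 11.83
eef_pos: [0.5132, 0.1254, 0.1582]
tcp_rot: [-0.021, 1.0, 0.0, 0.0]
force: [0.0, -0.1, 0.4]
width: 0.0294
```

```bash
python3 -m pendant '[{"delta_pos":[-0.1,0,0],"dr":[0,0,0],"hand":2},{"delta_pos":[0,0,0],"dr":[0,0,0],"hand":2}]'; python3 -m pendant '[{"delta_pos":[-0.1,0,0],"dr":[0,0,0],"hand":2},{"delta_pos":[0,0,0],"dr":[0,0,0],"hand":2}]';python3 -m pendant '[{"delta_pos":[-0.05,0,0],"dr":[0,0,0],"hand":2},{"delta_pos":[0,0,0],"dr":[0,0,0],"hand":2}]'
```

```text
t: 12.0
eef_pos: [0.5142, 0.1254, 0.1581]
tcp_rot: [-0.021, 1.0, 0.0, 0.0]
force: [-0.6, 0.3, -0.8]
width: 0.0296
t: 12.17
eef_pos: [0.5152, 0.1254, 0.1581]
tcp_rot: [-0.021, 1.0, 0.0, 0.0]
force: [0.8, -0.5, -1.0]
width: 0.0295
t: 12.33
eef_pos: [0.5156, 0.1254, 0.1581]
tcp_rot: [-0.021, 1.0, 0.0, 0.0]
force: [-0.1, -0.1, -0.9]
width: 0.0296
```

```bash
python3 -m pendant '[{"delta_pos":[-0.05,0,0],"dr":[0,0,0],"hand":2},{"delta_pos":[0,0,0],"dr":[0,0,0],"hand":2}]'; python3 -m pendant '[{"delta_pos":[-0.05,0,0],"dr":[0,0,0],"hand":2},{"delta_pos":[0,0,0],"dr":[0,0,0],"hand":2}]'
```

```text
t: 12.5
eef_pos: [0.5161, 0.1255, 0.1582]
tcp_rot: [-0.021, 1.0, 0.0, 0.0]
force: [0.3, -0.3, -0.4]
width: 0.0296
t: 12.67
eef_pos: [0.5167, 0.1255, 0.1582]
tcp_rot: [-0.021, 1.0, 0.0, 0.0]
force: [-0.3, -0.5, -1.0]
width: 0.0304
```

```bash
python3 -m pendant '[{"delta_pos":[0,0,0.05],"dr":[0,0,0],"hand":2},{"delta_pos":[0,0,0],"dr":[0,0,0],"hand":2}]'; python3 -m pendant '[{"delta_pos":[-0.05,0,0],"dr":[0,0,0],"hand":2},{"delta_pos":[0,0,0],"dr":[0,0,0],"hand":2}]'; python3 -m pendant '[{"delta_pos":[-0.05,0,0],"dr":[0,0,0],"hand":2},{"delta_pos":[0,0,0],"dr":[0,0,0],"hand":2}]'
```

```text
t: 12.83
eef_pos: [0.5167, 0.1255, 0.158]
tcp_rot: [-0.021, 1.0, 0.0, 0.0]
force: [-0.7, -0.3, 0.9]
width: 0.0302
t: 13.0
eef_pos: [0.5167, 0.1255, 0.1579]
tcp_rot: [-0.021, 1.0, 0.0, -0.0]
force: [-1.4, -0.8, 3.8]
width: 0.0298
t: 13.17
eef_pos: [0.5168, 0.1255, 0.1579]
tcp_rot: [-0.021, 1.0, 0.0, -0.001]
force: [-3.8, 0.3, 5.1]
width: 0.0299
```

```bash
python3 -m pendant '[{"delta_pos":[-0.05,0,0],"dr":[0,0,0],"hand":2},{"delta_pos":[0,0,0],"dr":[0,0,0],"hand":2}]'; python3 -m pendant '[{"delta_pos":[-0.05,0,0],"dr":[0,0,0],"hand":2},{"delta_pos":[0,0,0],"dr":[0,0,0],"hand":2}]'
```

```text
t: 13.33
eef_pos: [0.5172, 0.1255, 0.1578]
tcp_rot: [-0.021, 1.0, 0.0, -0.001]
force: [-4.4, -0.2, 6.7]
width: 0.0298
t: 13.5
eef_pos: [0.5177, 0.1255, 0.1578]
tcp_rot: [-0.021, 1.0, 0.0, -0.001]
force: [-5.1, -0.8, 5.5]
width: 0.0299
```

Vertical load from the lowering (about 5 N) adds friction, so the x-force is ambiguous. I'll take the downward press back off before judging the ring contact.

```bash
python3 -m pendant '[{"delta_pos":[0,0,-0.04],"dr":[0,0,0],"hand":2},{"delta_pos":[0,0,0],"dr":[0,0,0],"hand":2}]'; python3 -m pendant '[{"delta_pos":[0,0,0],"dr":[0,0,0],"hand":2}]' ; python3 -m pendant '[{"delta_pos":[0,0,0],"dr":[0,0,0],"hand":2}]'
```

```text
t: 13.67
eef_pos: [0.5188, 0.1256, 0.158]
tcp_rot: [-0.021, 1.0, 0.0, 0.0]
force: [-1.0, -0.3, 2.4]
width: 0.0296
t: 13.75
eef_pos: [0.5188, 0.1256, 0.158]
tcp_rot: [-0.021, 1.0, 0.0, 0.0]
force: [-1.2, -1.0, 1.7]
width: 0.0294
t: 13.83
eef_pos: [0.5188, 0.1256, 0.158]
tcp_rot: [-0.021, 1.0, 0.0, 0.0]
force: [-0.8, 0.5, 1.6]
width: 0.0295
```

```bash
python3 -m pendant '[{"delta_pos":[0,0,-0.02],"dr":[0,0,0],"hand":2},{"delta_pos":[0,0,0],"dr":[0,0,0],"hand":2}]'; python3 -m pendant '[{"delta_pos":[-0.03,0,0],"dr":[0,0,0],"hand":2},{"delta_pos":[0,0,0],"dr":[0,0,0],"hand":2}]' ; python3 -m pendant '[{"delta_pos":[-0.03,0,0],"dr":[0,0,0],"hand":2},{"delta_pos":[0,0,0],"dr":[0,0,0],"hand":2}]'
```

```text
t: 14.0
eef_pos: [0.5188, 0.1256, 0.158]
tcp_rot: [-0.021, 1.0, 0.0, 0.0]
force: [-0.5, -0.9, 0.3]
width: 0.0296
t: 14.17
eef_pos: [0.519, 0.1256, 0.1581]
tcp_rot: [-0.021, 1.0, 0.0, 0.0]
force: [-0.6, 0.5, -0.1]
width: 0.0299
t: 14.33
eef_pos: [0.5193, 0.1256, 0.1581]
tcp_rot: [-0.021, 1.0, 0.0, 0.0]
force: [1.0, -0.2, -1.0]
width: 0.0297
```

```bash
python3 -m pendant '[{"delta_pos":[-0.03,0,0],"dr":[0,0,0],"hand":2},{"delta_pos":[0,0,0],"dr":[0,0,0],"hand":2}]' ; python3 -m pendant '[{"delta_pos":[-0.03,0,0],"dr":[0,0,0],"hand":2},{"delta_pos":[0,0,0],"dr":[0,0,0],"hand":2}]'
```

```text
t: 14.5
eef_pos: [0.5196, 0.1256, 0.1582]
tcp_rot: [-0.021, 1.0, 0.0, 0.0]
force: [-1.7, 0.1, -0.3]
width: 0.0298
t: 14.67
eef_pos: [0.5199, 0.1256, 0.1582]
tcp_rot: [-0.021, 1.0, 0.0, 0.0]
force: [-1.0, -0.4, -0.6]
width: 0.0293
```

```bash
python3 - <<'E'
from h import *
p=get_image("side"); a=cv2.resize(p["color"][200:300,280:400],None,fx=6,fy=6,interpolation=cv2.INTER_CUBIC);cv2.imwrite("pics/k_side.png",a[:,:,::-1])
p=get_image("top"); a=cv2.resize(p["color"][180:280,270:400],None,fx=6,fy=6,interpolation=cv2.INTER_CUBIC);cv2.imwrite("pics/k_top.png",a[:,:,::-1])
E
```

```text
(no output)
```

View pics/k_side.png

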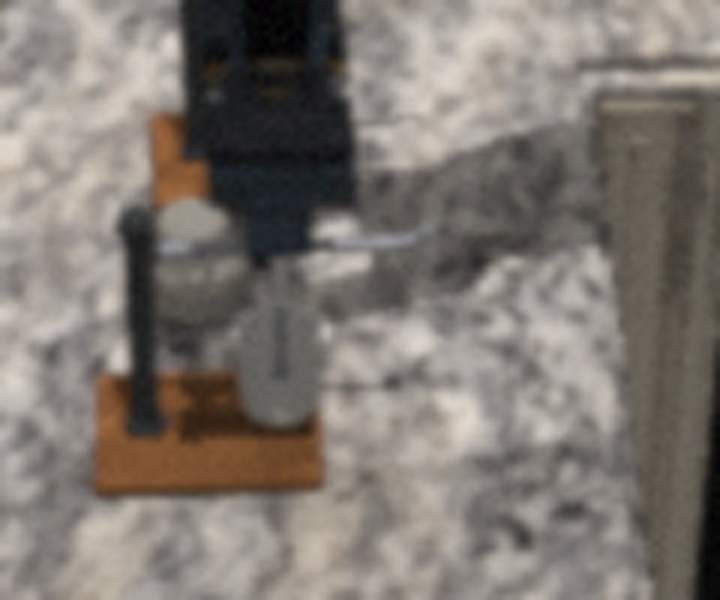

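View pics/k_top.png

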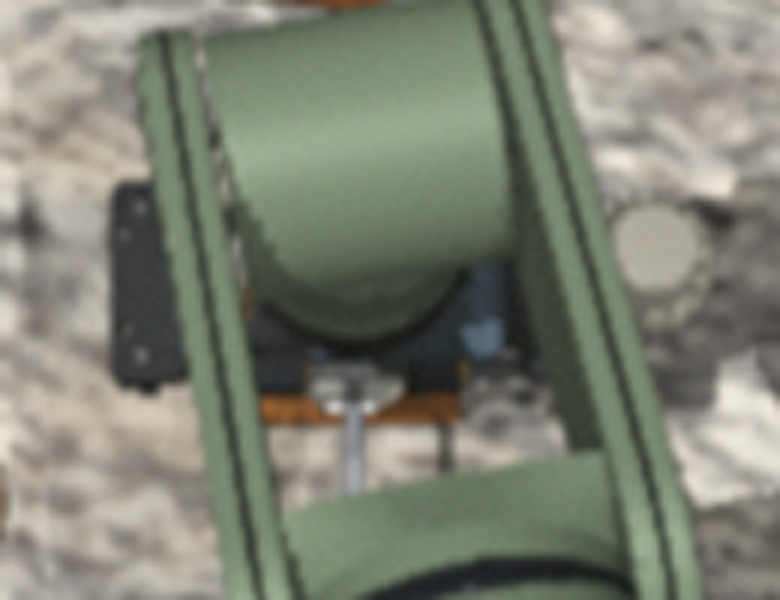

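The side view shows the pail centre at about 280 px and the ring front at about 270, so contact is within 1–2 mm. I'll keep creeping in 0.3 mm steps.

```bash
python3 -m pendant '[{"delta_pos":[-0.03,0,0],"dr":[0,0,0],"hand":2},{"delta_pos":[0,0,0],"dr":[0,0,0],"hand":2}]' ; python3 -m pendant '[{"delta_pos":[-0.03,0,0],"dr":[0,0,0],"hand":2},{"delta_pos":[0,0,0],"dr":[0,0,0],"hand":2}]'; python3 -m pendant '[{"delta_pos":[0,0,0],"dr":[0,0,0],"hand":2}]'
```

```text
t: 14.93
eef_pos: [0.5201, 0.1256, 0.1583]
tcp_rot: [-0.021, 1.0, 0.0, 0.0]
force: [0.5, 0.3, -0.5]
width: 0.0296
t: 15.1
eef_pos: [0.5204, 0.1256, 0.1583]
tcp_rot: [-0.021, 1.0, 0.0, 0.0]
force: [-0.2, -0.3, -1.6]
width: 0.0295
t: 15.18
eef_pos: [0.5203, 0.1257, 0.1582]
tcp_rot: [-0.021, 1.0, 0.0, -0.0]
force: [0.2, -0.3, -0.6]
width: 0.0296
```

```bash
python3 -m pendant '[{"delta_pos":[-0.03,0,0],"dr":[0,0,0],"hand":2},{"delta_pos":[0,0,0],"dr":[0,0,0],"hand":2}]' ; python3 -m pendant '[{"delta_pos":[-0.03,0,0],"dr":[0,0,0],"hand":2},{"delta_pos":[0,0,0],"dr":[0,0,0],"hand":2}]'; python3 -m pendant '[{"delta_pos":[0,0,0],"dr":[0,0,0],"hand":2}]'
```

```text
t: 15.35
eef_pos: [0.5205, 0.1256, 0.1582]
tcp_rot: [-0.021, 1.0, 0.0, -0.0]
force: [-1.3, -0.5, -0.3]
width: 0.0295
t: 15.52
eef_pos: [0.5205, 0.1256, 0.1582]
tcp_rot: [-0.021, 1.0, 0.0, -0.0]
force: [-2.2, 0.0, 0.5]
width: 0.03
t: 15.6
eef_pos: [0.5205, 0.1256, 0.1582]
tcp_rot: [-0.021, 1.0, 0.0, -0.0]
force: [-1.2, 0.5, 0.2]
width: 0.0297
```

The position has stalled at 0.5205 with the force rising, so this is ring contact. I'll build up to about 5 N.

```bash
python3 -m pendant '[{"delta_pos":[-0.03,0,0],"dr":[0,0,0],"hand":2},{"delta_pos":[0,0,0],"dr":[0,0,0],"hand":2}]' ; python3 -m pendant '[{"delta_pos":[0,0,0],"dr":[0,0,0],"hand":2}]'
```

```text
t: 15.77
eef_pos: [0.5205, 0.1256, 0.1582]
tcp_rot: [-0.021, 1.0, 0.0, -0.001]
force: [-4.1, 0.2, 2.0]
width: 0.0297
t: 15.85
eef_pos: [0.5206, 0.1256, 0.1582]
tcp_rot: [-0.021, 1.0, 0.0, -0.001]
force: [-3.5, -0.9, 2.2]
width: 0.0297
```

```bash
python3 -m pendant '[{"delta_pos":[-0.03,0,0],"dr":[0,0,0],"hand":2},{"delta_pos":[0,0,0],"dr":[0,0,0],"hand":2}]' ; python3 -m pendant '[{"delta_pos":[0,0,0],"dr":[0,0,0],"hand":2}]'
```

```text
t: 16.02
eef_pos: [0.5206, 0.1257, 0.1582]
tcp_rot: [-0.021, 1.0, 0.0, -0.001]
force: [-5.5, -0.1, 2.6]
width: 0.0298
t: 16.1
eef_pos: [0.5206, 0.1257, 0.1582]
tcp_rot: [-0.021, 1.0, -0.0, -0.001]
force: [-4.5, -0.4, 3.0]
width: 0.0299
```

```bash
python3 -m pendant '[{"delta_pos":[-0.015,0,0],"dr":[0,0,0],"hand":2},{"delta_pos":[0,0,0],"dr":[0,0,0],"hand":2},{"delta_pos":[0,0,0],"dr":[0,0,0],"hand":2}]' ; python3 -m pendant '[{"delta_pos":[0,0,0],"dr":[0,0,0],"hand":2},{"delta_pos":[0,0,0],"dr":[0,0,0],"hand":2},{"delta_pos":[0,0,0],"dr":[0,0,0],"hand":2}]'; python3 -m pendant '[{"delta_pos":[0,0,0],"dr":[0,0,0],"hand":2},{"delta_pos":[0,0,0],"dr":[0,0,0],"hand":2},{"delta_pos":[0,0,0],"dr":[0,0,0],"hand":2}]'; python3 -m pendant '[{"delta_pos":[0,0,0],"dr":[0,0,0],"hand":2},{"delta_pos":[0,0,0],"dr":[0,0,0],"hand":2},{"delta_pos":[0,0,0],"dr":[0,0,0],"hand":2}]'
```

```text
t: 16.35
eef_pos: [0.5206, 0.1256, 0.1582]
tcp_rot: [-0.021, 1.0, -0.0, -0.001]
force: [-5.6, -0.1, 2.7]
width: 0.0295
t: 16.6
eef_pos: [0.5206, 0.1256, 0.1582]
tcp_rot: [-0.021, 1.0, -0.0, -0.001]
force: [-5.2, -0.6, 2.4]
width: 0.0297
t: 16.85
eef_pos: [0.5206, 0.1256, 0.1582]
tcp_rot: [-0.021, 1.0, -0.0, -0.001]
force: [-5.1, 0.2, 3.1]
width: 0.0299
t: 17.1
eef_pos: [0.5206, 0.1256, 0.1582]
tcp_rot: [-0.021, 1.0, -0.0, -0.001]
force: [-5.3, 0.1, 2.6]
width: 0.0298
```

A push of about 5.3 N was held for over a second and the position did not creep, so the ring hasn't slipped. I'll relax most of it, then open.

```bash
python3 -m pendant '[{"delta_pos":[0.04,0,0],"dr":[0,0,0],"hand":2},{"delta_pos":[0.03,0,0],"dr":[0,0,0],"hand":2},{"delta_pos":[0,0,0],"dr":[0,0,0],"hand":2},{"delta_pos":[0,0,0],"dr":[0,0,0],"hand":2}]' ; python3 -m pendant '[{"delta_pos":[0,0,0],"dr":[0,0,0],"hand":3.5},{"delta_pos":[0,0,0],"dr":[0,0,0],"hand":4.5},{"delta_pos":[0,0,0],"dr":[0,0,0],"hand":5.5},{"delta_pos":[0,0,0],"dr":[0,0,0],"hand":6},{"delta_pos":[0,0,0],"dr":[0,0,0],"hand":6},{"delta_pos":[0,0,0],"dr":[0,0,0],"hand":6}]'
python3 - <<'E'
from h import *
p=get_image("wrist"); cv2.imwrite("pics/l_wrist.png",p["color"][:,:,::-1]); s=state(); print(s["eef_pos"],s["tcp_rot"],s["force"],s["moment"])
p=get_image("side"); a=cv2.resize(p["color"][200:300,280:400],None,fx=6,fy=6,interpolation=cv2.INTER_CUBIC);cv2.imwrite("pics/l_side.png",a[:,:,::-1])
E
```

```text
t: 17.43
eef_pos: [0.5205, 0.1256, 0.1582]
tcp_rot: [-0.021, 1.0, 0.0, -0.001]
force: [-5.2, 0.6, 2.0]
width: 0.0295
t: 17.93
eef_pos: [0.5214, 0.1257, 0.1583]
tcp_rot: [-0.021, 1.0, 0.0, 0.0]
force: [-0.4, -0.0, -0.0]
width: 0.0599
[0.52123972 0.12566208 0.15827535] [-2.05983020e-02  9.99787795e-01  5.43041040e-05  2.70097649e-04] [ 0.28984148 -0.11947213  0.04278098] [0.03547923 0.03962035 0.04006746]
```

View pics/l_wrist.png

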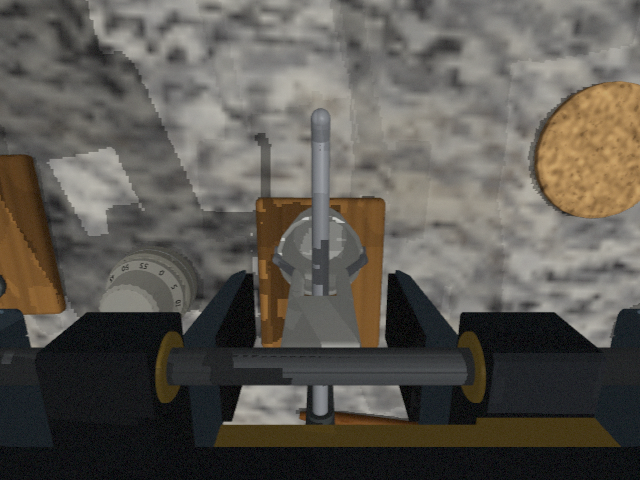

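View pics/l_side.png

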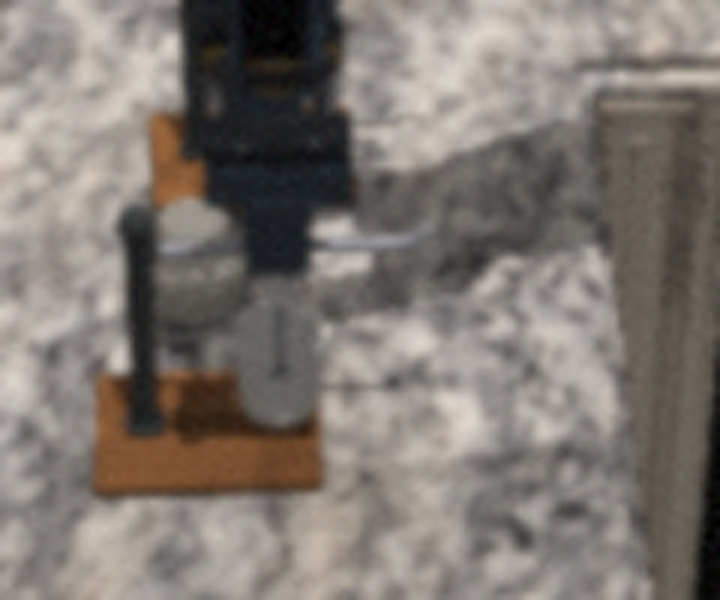

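The pail is still at the same place (side 280 px) after opening, and hangs against the ring. I'll retreat straight up and go over to the blue pail.

```bash
python3 -m pendant '[{"delta_pos":[0,0,-1.5],"dr":[0,0,0],"hand":6.5},{"delta_pos":[0,0,-2.5],"dr":[0,0,0],"hand":6.5},{"delta_pos":[0,0,-3],"dr":[0,0,0],"hand":6.5},{"delta_pos":[0,0,-2.7],"dr":[0,0,0],"hand":6.5},{"delta_pos":[0,0,0],"dr":[0,0,-0.033],"hand":6.5},{"delta_pos":[1,-3.3,0],"dr":[0,0,0],"hand":6.5},{"delta_pos":[1,-3.3,0],"dr":[0,0,0],"hand":6.5},{"delta_pos":[1,-3.3,0],"dr":[0,0,0],"hand":6.5},{"delta_pos":[1,-3.3,0],"dr":[0,0,0],"hand":6.5},{"delta_pos":[1,-3.3,0],"dr":[0,0,0],"hand":6.5},{"delta_pos":[1,-3.3,0],"dr":[0,0,0],"hand":6.5},{"delta_pos":[1,-3.3,0],"dr":[0,0,0],"hand":6.5}]'
python3 -m pendant '[{"delta_pos":[0,-3.5,0],"dr":[0,0,0],"hand":6.5},{"delta_pos":[0,0,0],"dr":[0,0,0],"hand":6.5},{"delta_pos":[0,0,0],"dr":[0,0,0],"hand":6.5}]'
python3 - <<'E'
from h import *
p=get_image("wrist"); cv2.imwrite("pics/m_wrist.png",p["color"][:,:,::-1]); s=state(); print(s["eef_pos"],s["tcp_rot"],s["force"],s["moment"])
p=get_image("top"); a=cv2.resize(p["color"][180:300,280:420],None,fx=5,fy=5,interpolation=cv2.INTER_CUBIC);cv2.imwrite("pics/m_top.png",a[:,:,::-1])
p=get_image("side"); a=cv2.resize(p["color"][200:300,280:400],None,fx=6,fy=6,interpolation=cv2.INTER_CUBIC);cv2.imwrite("pics/m_side.png",a[:,:,::-1])
E
```

```text
t: 19.03
eef_pos: [0.4677, -0.1114, 0.2554]
tcp_rot: [-0.037, 0.999, -0.0, 0.0]
force: [1.4, 0.5, 0.1]
width: 0.0652
t: 19.28
eef_pos: [0.4708, -0.1461, 0.2551]
tcp_rot: [-0.035, 0.999, 0.0, 0.0]
force: [0.4, 0.5, 0.0]
width: 0.0646
[ 0.47081216 -0.14491911  0.25510029] [-3.63089769e-02  9.99340521e-01  4.24030548e-04 -4.34812798e-05] [-0.01837189  0.13155612 -0.60127295] [ 0.05643526 -0.00089822  0.04414188]
```

View pics/m_wrist.png

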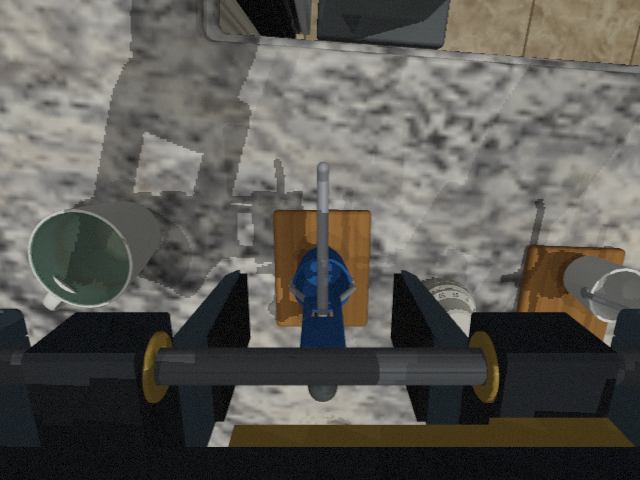

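View pics/m_top.png

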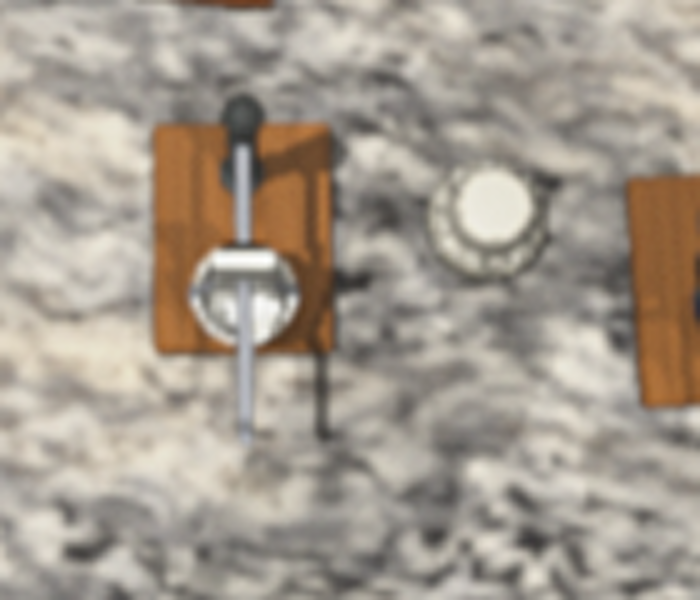

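View pics/m_side.png

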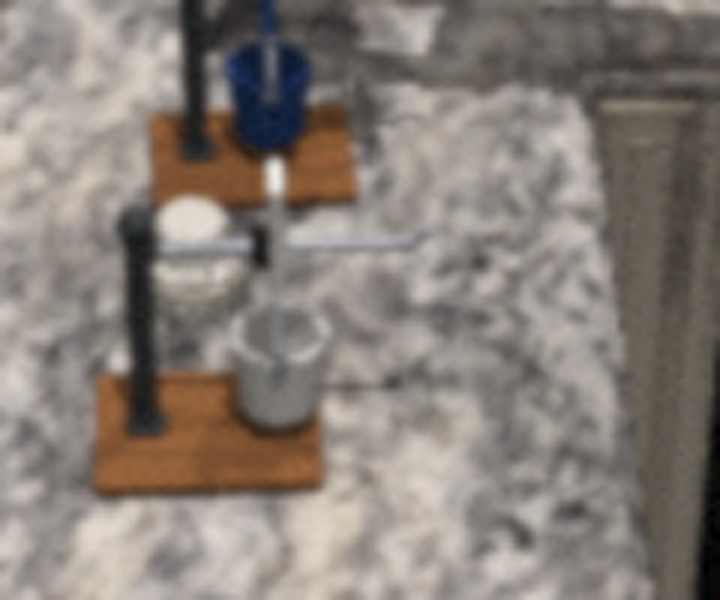

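White is hanging with its plate (side 276) right against the ring (260, unmoved). The blue plate is at wrist columns 302–346, on the prong (column 322.5). I'll advance 5.6 cm and descend around it.

```bash
python3 -m pendant '[{"delta_pos":[-2.8,0.1,0],"dr":[0,0,0],"hand":6.5},{"delta_pos":[-2.8,0,0],"dr":[0,0,0],"hand":6.5},{"delta_pos":[0,0,0],"dr":[0,0,0],"hand":6.5},{"delta_pos":[0,0,2.5],"dr":[0,0,0],"hand":6.5},{"delta_pos":[0,0,2.5],"dr":[0,0,0],"hand":6.5},{"delta_pos":[0,0,2.5],"dr":[0,0,0],"hand":6.5},{"delta_pos":[0,0,2.2],"dr":[0,0,0],"hand":6.5},{"delta_pos":[0,0,0],"dr":[0,0,0],"hand":6.5},{"delta_pos":[0,0,0],"dr":[0,0,0],"hand":6.5}]'
python3 - <<'E'
from h import *
p=get_image("wrist"); cv2.imwrite("pics/n_wrist.png",p["color"][:,:,::-1]); s=state(); print(s["eef_pos"],s["tcp_rot"],s["force"])
p=get_image("side"); a=cv2.resize(p["color"][180:280,270:390],None,fx=6,fy=6,interpolation=cv2.INTER_CUBIC);cv2.imwrite("pics/n_side.png",a[:,:,::-1])
E
```

```text
t: 20.18
eef_pos: [0.5261, -0.1384, 0.1577]
tcp_rot: [-0.038, 0.999, 0.0, -0.001]
force: [-0.6, 0.4, -0.0]
width: 0.065
[ 0.52711934 -0.13892157  0.15906365] [-3.77916871e-02  9.99285567e-01 -5.92273015e-05  3.75570690e-04] [0.55406417 0.50029055 0.35439229]
```

View pics/n_wrist.png

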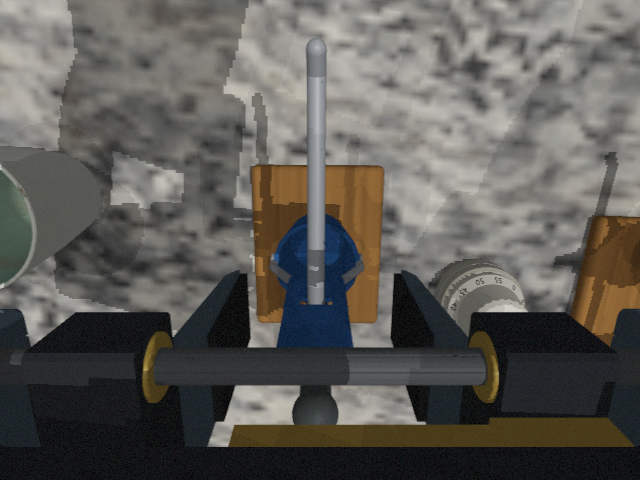

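View pics/n_side.png

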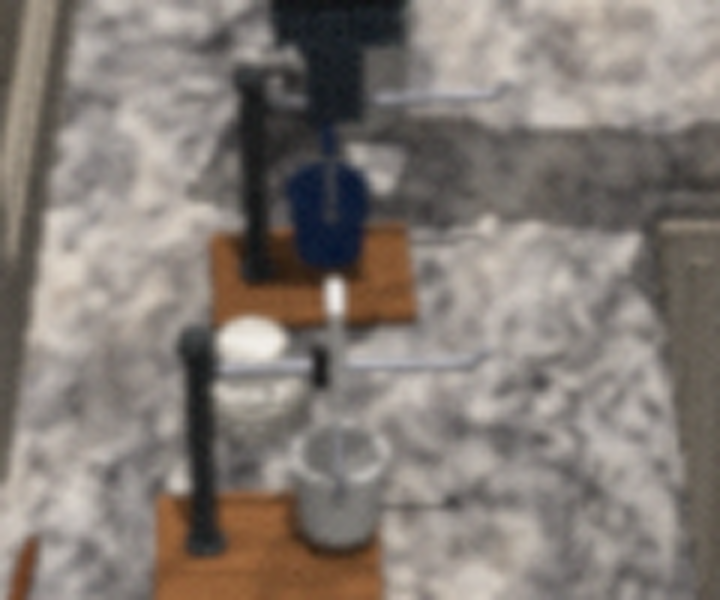

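The plate and prong are at column 316 and the side view has the plate about 4 mm deeper than the pads' middle. I'll shift −2.3 mm laterally and 4 mm forward, then close.

```bash
python3 -m pendant '[{"delta_pos":[-0.4,-0.23,0],"dr":[0,0,0],"hand":6.5},{"delta_pos":[0,0,0],"dr":[0,0,0],"hand":4},{"delta_pos":[0,0,0],"dr":[0,0,0],"hand":2},{"delta_pos":[0,0,0],"dr":[0,0,0],"hand":2},{"delta_pos":[0,0,0],"dr":[0,0,0],"hand":2},{"delta_pos":[0,0,0],"dr":[0,0,0],"hand":2},{"delta_pos":[0,0,0],"dr":[0,0,0],"hand":2}]'
python3 -m pendant '[{"delta_pos":[0,0,-0.4],"dr":[0,0,0],"hand":2},{"delta_pos":[0,0,-0.4],"dr":[0,0,0],"hand":2},{"delta_pos":[0,0,-0.4],"dr":[0,0,0],"hand":2},{"delta_pos":[0,0,0],"dr":[0,0,0],"hand":2},{"delta_pos":[0,0,0],"dr":[0,0,0],"hand":2}]'
python3 - <<'E'
from h import *
p=get_image("wrist"); cv2.imwrite("pics/o_wrist.png",p["color"][:,:,::-1]); s=state(); print(s["eef_pos"],s["tcp_rot"],s["force"])
E
```

```text
t: 20.87
eef_pos: [0.5308, -0.1416, 0.1583]
tcp_rot: [-0.037, 0.999, 0.0, 0.0]
force: [-0.8, -0.3, 0.4]
width: 0.0298
t: 21.28
eef_pos: [0.5311, -0.1417, 0.1706]
tcp_rot: [-0.037, 0.999, -0.0, 0.0]
force: [-0.2, 0.6, -1.5]
width: 0.03
[ 0.53084981 -0.1416356   0.17034479] [-3.70881998e-02  9.99311989e-01  9.57003250e-06  1.19077150e-04] [-0.13407295 -0.1784942  -1.61393575]
```

View pics/o_wrist.png

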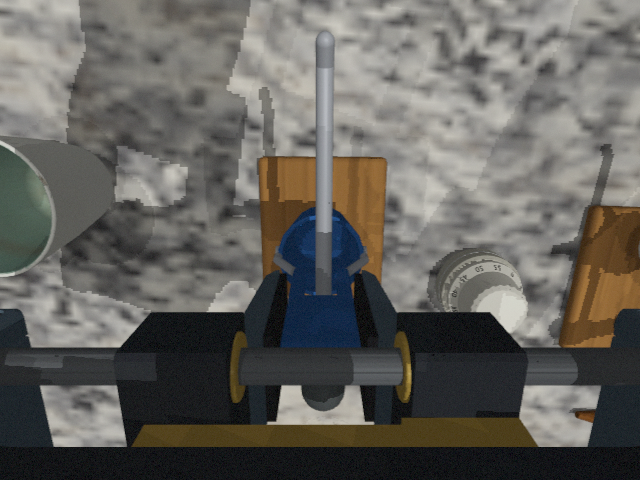

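Blue is gripped (29.8 mm, about 1.5 N). The prong is at column 324, so I'll shift +1.5 mm and draw it off along the prong.

```bash
python3 -m pendant '[{"delta_pos":[1,0.15,0],"dr":[0,0,0],"hand":2},{"delta_pos":[1.5,0,0],"dr":[0,0,0],"hand":2},{"delta_pos":[1.5,0,0],"dr":[0,0,0],"hand":2},{"delta_pos":[1.5,0,0],"dr":[0,0,0],"hand":2},{"delta_pos":[1.5,0,0],"dr":[0,0,0],"hand":2},{"delta_pos":[0,0,0],"dr":[0,0,0],"hand":2}]'
python3 -m pendant '[{"delta_pos":[0,0,0],"dr":[0,0,0],"hand":2}]'
python3 - <<'E'
from h import *
p=get_image("wrist"); cv2.imwrite("pics/p_wrist.png",p["color"][200:440,220:420][:,:,::-1]); s=state(); print(s["eef_pos"],s["tcp_rot"],s["force"])
E
```

```text
t: 21.83
eef_pos: [0.4571, -0.1449, 0.1698]
tcp_rot: [-0.037, 0.999, 0.001, -0.002]
force: [0.5, -0.8, -0.6]
width: 0.0301
t: 21.92
eef_pos: [0.4602, -0.1453, 0.1703]
tcp_rot: [-0.037, 0.999, 0.0, 0.0]
force: [0.8, -0.4, -1.5]
width: 0.03
[ 0.46109374 -0.1453994   0.17042732] [-3.69351277e-02  9.99317527e-01 -7.88594948e-05  5.20693588e-04] [ 0.91205927  0.52487957 -0.20232719]
```

View pics/p_wrist.png

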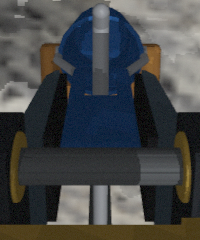

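```bash
python3 -m pendant '[{"delta_pos":[1.2,0,0],"dr":[0,0,0],"hand":2},{"delta_pos":[1.2,0,0],"dr":[0,0,0],"hand":2},{"delta_pos":[1.2,0,0],"dr":[0,0,0],"hand":2},{"delta_pos":[1.2,0,0],"dr":[0,0,0],"hand":2},{"delta_pos":[2,0,0],"dr":[0,0,0],"hand":2},{"delta_pos":[2,0,0],"dr":[0,0,0],"hand":2},{"delta_pos":[0,0,0],"dr":[0,0,0],"hand":2},{"delta_pos":[0,0,0],"dr":[0,0,0],"hand":2}]'
python3 - <<'E'
from h import *
T=get_image("top"); m=regions_of("coaster",T); print([(r["p"],r["pixels"].sum(),np.argwhere(r["pixels"]).mean(0)) for r in m])
M=m[0]["pixels"]; v,u=np.argwhere(M).mean(0); print("top coaster",ray(T,(u,v),.010))
W=get_image("wrist"); cv2.imwrite("pics/q_wrist.png",W["color"][:,:,::-1]); s=state(); print(s["eef_pos"],s["tcp_rot"],s["force"])
for r in regions_of("coaster",W):
  v,u=np.argwhere(r["pixels"]).mean(0); print("w",r["p"],u,v,ray(W,(u,v),.010))
E
```

```text
t: 22.63
eef_pos: [0.372, -0.1519, 0.1704]
tcp_rot: [-0.036, 0.999, -0.0, 0.0]
force: [1.1, -0.1, -0.8]
width: 0.0301
[(0.8, np.int64(1035), array([263.37584541, 251.49661836]))]
top coaster [0.45419182 0.33405858 0.01      ]
[ 0.37381994 -0.15206906  0.17048878] [-3.70882694e-02  9.99311777e-01 -1.78134173e-04  6.33402600e-04] [ 0.65341459  0.53612013 -1.09854587]
```

View pics/q_wrist.png

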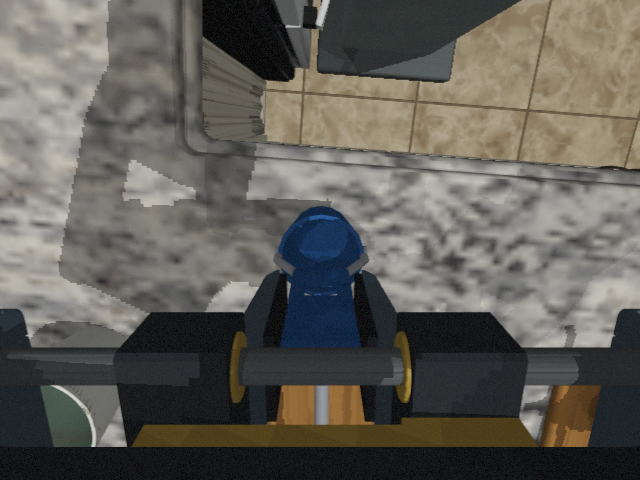

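Blue is off the hook and free. I'll locate the coaster from the earlier wrist frame (i_wrist, coaster fully visible at (578,225)) using the camera-in-tool transform, and compare with the top view.

```bash
python3 - <<'E'
import numpy as np,cv2
from scipy.spatial.transform import Rotation as R
K=np.array([[409.5,0,320.1],[0,409.5,242.4],[0,0,1.]])
C=np.array([.0803,-.0003,-.159]); M=np.array([[-.001,-.958,-.286],[1,0,-.001],[.001,-.286,.958]])
def cen(f,tcp,q,z=.010):
    im=cv2.imread(f); h=cv2.cvtColor(im,cv2.COLOR_BGR2HSV)
    m=((h[:,:,0]>8)&(h[:,:,0]<22)&(h[:,:,1]>90)&(h[:,:,2]>120)).astype(np.uint8); m[:,:480]=0; m[345:]=0;m[:150]=0
    m=cv2.morphologyEx(m,cv2.MORPH_CLOSE,np.ones((7,7))); n,l,s,c=cv2.connectedComponentsWithStats(m); k=1+np.argmax(s[1:,4]); print(f,s[k])
    cs,_=cv2.findContours((l==k).astype(np.uint8),cv2.RETR_EXTERNAL,cv2.CHAIN_APPROX_NONE); P=cs[0][:,0]
    Rt=R.from_quat(q).as_matrix(); o=np.array(tcp)+Rt@C
    W=[]
    for u,v in P:
        if u>636 or v>340 : continue
        d=Rt@(M@np.linalg.solve(K,[u,v,1.])); W.append((o+d*(z-o[2])/d[2])[:2])
    W=np.array(W); A=np.c_[2*W,np.ones(len(W))]; x=np.linalg.lstsq(A,(W**2).sum(1),rcond=None)[0]; print(x[:2],np.sqrt(x[2]+x[0]**2+x[1]**2))
cen("pics/i_wrist.png",[.45886,.12408,.1703],[-2.058e-2,.99979,0,-3.3e-4])
cen("pics/h_wrist.png",[.39086,.1185,.17022],[-1.97e-2,.9998,-1.9e-4,-4.9e-4])
cen("pics/j_wrist.png",[.49797,.12463,.15819],[-2.05e-2,.99979,0,-4.4e-4])
E
```

```text
pics/i_wrist.png [  517   168   123   119 11260]
[0.45456715 0.33162221] 0.048563582602072185
pics/h_wrist.png [ 510  252  117   93 8824]
[0.45378805 0.33122342] 0.04816972182560126
pics/j_wrist.png [ 533  150  107   97 9127]
[0.46462572 0.32523527] 0.04081929917079305
```

Both wrist frames give (0.454, 0.3315) with radius 48–49 mm; the top view with its known +2.6 mm y bias gives the same. Carry over.

```bash
python3 -m pendant '[{"delta_pos":[-0.15,2,0],"dr":[0,0,0],"hand":2},{"delta_pos":[-0.26,3.5,0],"dr":[0,0,0],"hand":2},{"delta_pos":[-0.26,3.5,0],"dr":[0,0,0],"hand":2},{"delta_pos":[-0.26,3.5,0],"dr":[0,0,0],"hand":2},{"delta_pos":[-0.26,3.5,0],"dr":[0,0,0],"hand":2},{"delta_pos":[-0.26,3.5,0],"dr":[0,0,0],"hand":2},{"delta_pos":[-0.26,3.5,0],"dr":[0,0,0],"hand":2},{"delta_pos":[-0.26,3.5,0],"dr":[0,0,0],"hand":2},{"delta_pos":[-0.26,3.5,0],"dr":[0,0,0],"hand":2},{"delta_pos":[-0.26,3.5,0],"dr":[0,0,0],"hand":2},{"delta_pos":[-0.26,3.5,0],"dr":[0,0,0],"hand":2},{"delta_pos":[0,0,0],"dr":[0,0,0],"hand":2}]'
python3 -m pendant '[{"delta_pos":[-0.26,3.5,0],"dr":[0,0,0],"hand":2},{"delta_pos":[-0.2,3.2,0],"dr":[0,0,0],"hand":2},{"delta_pos":[-1,2.5,0],"dr":[0,0,0],"hand":2},{"delta_pos":[-1.8,1,0],"dr":[0,0,0],"hand":2},{"delta_pos":[-1.8,0,0],"dr":[0,0,0],"hand":2},{"delta_pos":[-1.8,0,0],"dr":[0,0,0],"hand":2},{"delta_pos":[0,0,0],"dr":[0,0,0],"hand":2},{"delta_pos":[0,0,0],"dr":[0,0,0],"hand":2}]'
```

```text
t: 23.83
eef_pos: [0.3742, 0.2252, 0.1704]
tcp_rot: [-0.04, 0.999, 0.002, 0.001]
force: [1.9, -0.1, -0.9]
width: 0.03
t: 24.5
eef_pos: [0.4343, 0.3259, 0.1696]
tcp_rot: [-0.037, 0.999, -0.0, -0.001]
force: [-0.3, 0.1, -0.6]
width: 0.0295
```

```bash
python3 -m pendant '[{"delta_pos":[-2,0.4,0],"dr":[0,0,0],"hand":2},{"delta_pos":[0,0,1],"dr":[0,0,0],"hand":2},{"delta_pos":[0,0,0.8],"dr":[0,0,0],"hand":2},{"delta_pos":[0,0,0],"dr":[0,0,0],"hand":2},{"delta_pos":[0,0,0],"dr":[0,0,0],"hand":2},{"delta_pos":[0,0,0],"dr":[0,0,0],"hand":2}]'
python3 - <<'E'
from h import *
s=state(); print(s["eef_pos"],s["tcp_rot"],s["force"])
p=get_image("side"); a=cv2.resize(p["color"][260:350,300:400],None,fx=6,fy=6,interpolation=cv2.INTER_CUBIC);cv2.imwrite("pics/r_side.png",a[:,:,::-1])
# expected pixels
for n,P in (("coaster c",(.454,.3315,.010)),("c-x",(.404,.3315,.010)),("c+x",(.504,.3315,.010)),("pail bottom",(s["eef_pos"][0],s["eef_pos"][1],s["eef_pos"][2]-.130)),("rim",(s["eef_pos"][0],s["eef_pos"][1],s["eef_pos"][2]-.080))):
  print(n,((pix(p,P)-[300,260])*6).round(0))
p=get_image("wrist"); cv2.imwrite("pics/r_wrist.png",p["color"][:,:,::-1])
E
```

```text
t: 25.0
eef_pos: [0.4528, 0.3312, 0.1521]
tcp_rot: [-0.037, 0.999, -0.0, -0.0]
force: [0.4, -0.0, -0.2]
width: 0.0297
[0.45275239 0.33119127 0.1521421 ] [-3.72381304e-02  9.99306321e-01 -1.56152740e-04 -4.16765042e-04] [ 0.41868515 -0.01263565 -0.219414  ]
coaster c [285. 320.]
c-x [381. 320.]
c+x [188. 320.]
pail bottom [287. 303.]
rim [289. 233.]
```

View pics/r_side.png

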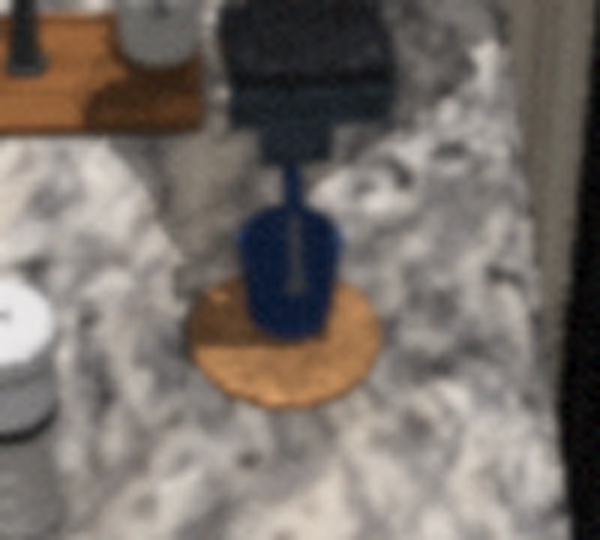

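View pics/r_wrist.png

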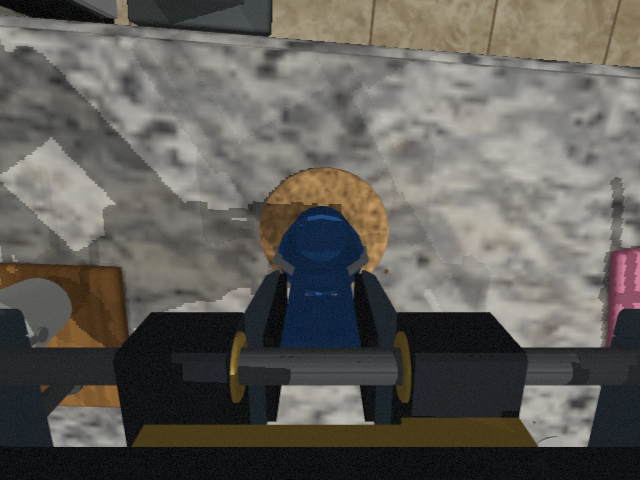

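Side view: coaster spans 188–380 (centre 284) and the pail centre is about 290, so it is 3 mm short in x. Wrist view: coaster columns 260–388 (centre 324) against pail 321, so about 2 mm in +y. I'll correct both and lower.

```bash
python3 -m pendant '[{"delta_pos":[-0.3,0.2,0],"dr":[0,0,0],"hand":2},{"delta_pos":[0,0,0.4],"dr":[0,0,0],"hand":2},{"delta_pos":[0,0,0.4],"dr":[0,0,0],"hand":2},{"delta_pos":[0,0,0],"dr":[0,0,0],"hand":2},{"delta_pos":[0,0,0],"dr":[0,0,0],"hand":2}]'
python3 -m pendant '[{"delta_pos":[0,0,0.1],"dr":[0,0,0],"hand":2},{"delta_pos":[0,0,0],"dr":[0,0,0],"hand":2}]'
python3 -m pendant '[{"delta_pos":[0,0,0.1],"dr":[0,0,0],"hand":2},{"delta_pos":[0,0,0],"dr":[0,0,0],"hand":2}]'
python3 -m pendant '[{"delta_pos":[0,0,0.05],"dr":[0,0,0],"hand":2},{"delta_pos":[0,0,0],"dr":[0,0,0],"hand":2}]'
```

```text
t: 25.52
eef_pos: [0.4562, 0.3334, 0.1437]
tcp_rot: [-0.037, 0.999, -0.0, -0.001]
force: [0.0, -1.0, -0.9]
width: 0.0298
t: 25.68
eef_pos: [0.4565, 0.3336, 0.1431]
tcp_rot: [-0.037, 0.999, -0.0, -0.0]
force: [-0.5, 1.0, -1.0]
width: 0.0296
t: 25.85
eef_pos: [0.4564, 0.3336, 0.1422]
tcp_rot: [-0.037, 0.999, -0.0, -0.0]
force: [0.3, 1.0, -0.6]
width: 0.0295
t: 26.02
eef_pos: [0.4565, 0.3336, 0.1417]
tcp_rot: [-0.037, 0.999, 0.0, 0.0]
force: [0.6, -0.3, -1.3]
width: 0.03
```

```bash
python3 -m pendant '[{"delta_pos":[0,0,0.05],"dr":[0,0,0],"hand":2},{"delta_pos":[0,0,0],"dr":[0,0,0],"hand":2}]'
python3 -m pendant '[{"delta_pos":[0,0,0.05],"dr":[0,0,0],"hand":2},{"delta_pos":[0,0,0],"dr":[0,0,0],"hand":2}]'
python3 -m pendant '[{"delta_pos":[0,0,0.05],"dr":[0,0,0],"hand":2},{"delta_pos":[0,0,0],"dr":[0,0,0],"hand":2}]'
python3 - <<'E'
from h import *
s=state(); print(s["eef_pos"],s["tcp_rot"],s["force"])
p=get_image("side"); a=cv2.resize(p["color"][260:350,300:400],None,fx=6,fy=6,interpolation=cv2.INTER_CUBIC);cv2.imwrite("pics/s_side.png",a[:,:,::-1])
p=get_image("wrist"); a=cv2.resize(p["color"][150:350,220:430],None,fx=3,fy=3);cv2.imwrite("pics/s_wrist.png",a[:,:,::-1])
E
```

```text
t: 26.18
eef_pos: [0.4565, 0.3336, 0.1412]
tcp_rot: [-0.037, 0.999, 0.0, -0.0]
force: [-0.2, -0.2, -1.1]
width: 0.0292
t: 26.35
eef_pos: [0.4565, 0.3336, 0.1407]
tcp_rot: [-0.037, 0.999, 0.0, -0.0]
force: [-0.1, -0.2, -1.3]
width: 0.0297
t: 26.52
eef_pos: [0.4566, 0.3337, 0.1405]
tcp_rot: [-0.037, 0.999, 0.0, 0.0]
force: [-0.3, 0.0, 0.4]
width: 0.0296
[0.45655262 0.33369128 0.14051518] [-3.70666211e-02  9.99312784e-01  1.08269449e-04  1.20511963e-04] [-0.31787302  0.00888567  0.396971  ]
```

View pics/s_side.png

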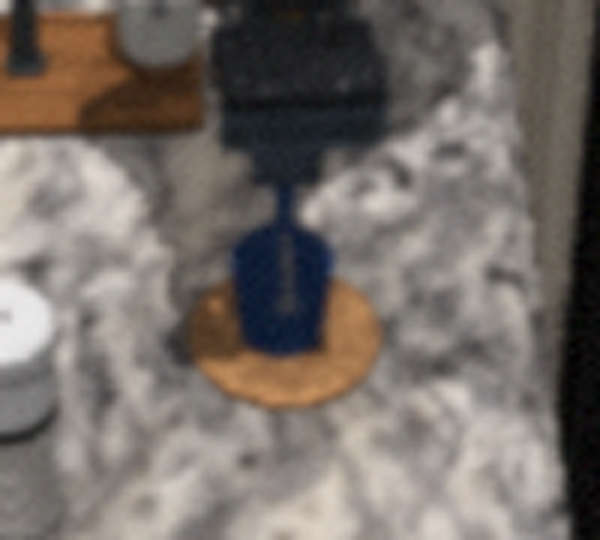

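View pics/s_wrist.png

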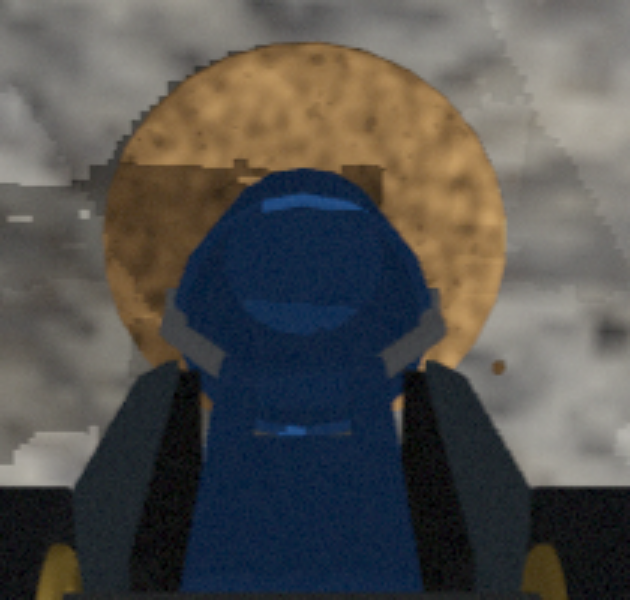

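Touchdown: force flipped to +0.4 N. Side shows pail centre 283 against coaster 284, wrist 303 against 305. I'll open and retreat straight up.

```bash
python3 -m pendant '[{"delta_pos":[0,0,0.02],"dr":[0,0,0],"hand":2},{"delta_pos":[0,0,0],"dr":[0,0,0],"hand":2},{"delta_pos":[0,0,0],"dr":[0,0,0],"hand":3.5},{"delta_pos":[0,0,0],"dr":[0,0,0],"hand":4.5},{"delta_pos":[0,0,0],"dr":[0,0,0],"hand":5.5},{"delta_pos":[0,0,0],"dr":[0,0,0],"hand":6.5},{"delta_pos":[0,0,0],"dr":[0,0,0],"hand":6.5},{"delta_pos":[0,0,0],"dr":[0,0,0],"hand":6.5}]'
python3 -m pendant '[{"delta_pos":[0,0,-1],"dr":[0,0,0],"hand":6.5},{"delta_pos":[0,0,-2],"dr":[0,0,0],"hand":6.5},{"delta_pos":[0,0,-3],"dr":[0,0,0],"hand":6.5},{"delta_pos":[0,0,-3],"dr":[0,0,0],"hand":6.5},{"delta_pos":[0,0,-1],"dr":[0,0,0],"hand":6.5},{"delta_pos":[2.5,0,0],"dr":[0,0,0],"hand":6.5},{"delta_pos":[3.5,0,0],"dr":[0,0,0],"hand":6.5},{"delta_pos":[3.5,0,0],"dr":[0,0,0],"hand":6.5},{"delta_pos":[2,0,0],"dr":[0,0,0],"hand":6.5},{"delta_pos":[0,0,0],"dr":[0,0,0],"hand":6.5},{"delta_pos":[0,0,0],"dr":[0,0,0],"hand":6.5}]'
python3 - <<'E'
from h import *
s=state(); print(s["t"],s["eef_pos"],s["force"])
T=get_image("top"); cv2.imwrite("pics/t_top.png",T["color"][:,:,::-1])
p=get_image("side"); a=cv2.resize(p["color"][210:360,270:400],None,fx=4,fy=4,interpolation=cv2.INTER_CUBIC);cv2.imwrite("pics/t_side.png",a[:,:,::-1])
E
```

```text
t: 27.28
eef_pos: [0.4565, 0.3337, 0.1399]
tcp_rot: [-0.037, 0.999, 0.0, -0.0]
force: [0.3, 0.5, 0.3]
width: 0.0639
t: 28.2
eef_pos: [0.3413, 0.3252, 0.2406]
tcp_rot: [-0.038, 0.999, 0.0, 0.001]
force: [0.7, -0.1, 0.4]
width: 0.0652
28.2 [0.34127666 0.32516254 0.24058893] [ 0.72793771 -0.14871599  0.43837007]
```

View pics/t_top.png

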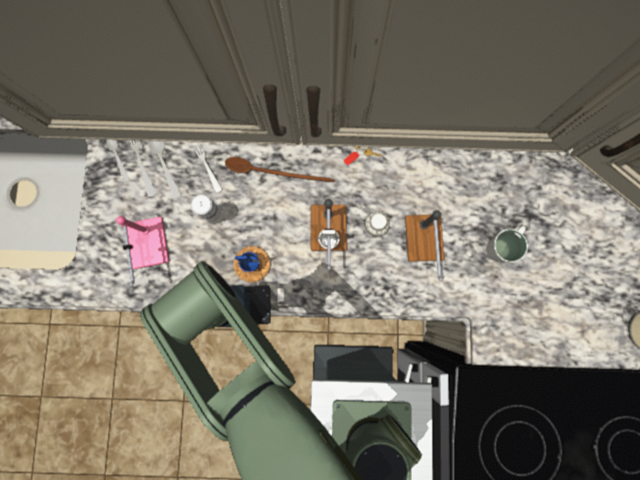

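View pics/t_side.png

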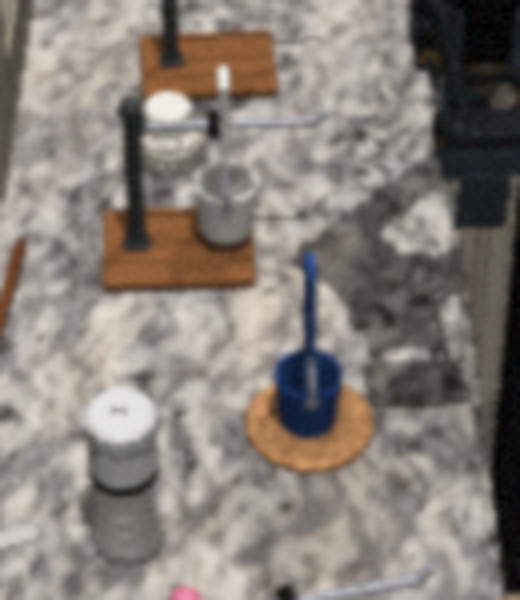

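Blue stands upright in the middle of the coaster. White's plate centre is about 9 mm in front of the ring's centre (ring 213, plate 224 at 1.28 px/mm), where touching would be 5 + 4 = 9 mm. The timer, grinder and mug are where they were. I'll hand in.

```bash
python3 -c "
from bench import *
print(finish_job())"
```

```text
the job is handed in; nothing more can be done
None
```

I moved the white pail to the spare hook, set the blue pail on the coaster, and handed the job in at about 28 s.

**White pail:** I threaded it onto the spare prong and crept it back until the eye met the rubber ring with the tool at x ≈ 0.5205. I pressed with about 5.2 N for roughly 1 s and saw no creep. It was released hanging against the ring. In the last side view the plate-to-ring distance is about 9 mm, which is what touching gives, and the ring has not visibly moved.

**Blue pail:** I drew it off the crowded hook and lowered it until it touched the cork, with the contact force at about 0.4 N. It stands upright within about 1 mm of the coaster's middle in both the side and wrist views.

**Bystanders:** The egg timer, salt grinder, mug and pink stand are at the same pixels as at the start.

**What disagreed:**
- While I was searching for the ring, a 0.5 mm over-lowering pressed the eye on the prong with about 5–7 N, and the friction looked like ring contact. I relieved it and searched again.
- The measured force did not drop when I eased off the push before opening. The fingers then moved forward about 0.8 mm on release, but the pail stayed in place.
- The network and top-camera positions were off by 3–12 mm in y, so I relied on the wrist and side images instead.

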